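# Stroke-test the filling syringes

### The job

Before the pralines are filled, check the three empty filling syringes in the wooden rack: push each plunger down by its black thumb disc and feel how it runs. One of them binds part-way: do not force it (20 N on a plunger is too much), but take it by its metal head and stand it nozzle down in the steel wash beaker. The two that run freely stay in the rack with their plungers fully home; leave everything else where it is.

Things in the scene. Friction and masses are not known exactly. Their poses are not given: they have to be found in the camera images.
- disc_a (a point): Centre of the top face of the black thumb disc (30 mm across, 6 mm thick) at the upper end of syringe a's plunger rod, where one pushes; moves with the plunger. The three syringes look alike and may hang in any order.
- plunger_a (a joint): How far syringe a's plunger is pushed in, in m: 0 = fully up (starts at 0 to 0.008), 0.040 = fully home, its disc 6 mm above the head; there it lands on a rubber seal that gives up to 5 mm, 1 mm for every 3 N. A sound plunger runs all the way at a steady 2.5 to 4 N and stays where it is left. More than 20 N on the disc ruins a syringe.
- head_a (a point): Centre of syringe a's knurled metal head, a cylinder 36 mm across and 36 mm tall, the place to grip. In the rack its lower face rests on the rack's top; its upper face is 18 mm above this point, and the disc's top is a further 12 mm up when the plunger is home, 52 mm when it is fully up. The body's z axis points from nozzle to disc. The whole syringe with plunger weighs about 0.2 kg.
- nozzle_a (a point): Tip of syringe a's nozzle, 90 mm below the head's centre. Below the head the white barrel is 28 mm across; it ends in the 14 mm long steel nozzle.
- disc_b (a point): Centre of the top face of the black thumb disc (30 mm across, 6 mm thick) at the upper end of syringe b's plunger rod, where one pushes; moves with the plunger. The three syringes look alike and may hang in any order.
- plunger_b (a joint): How far syringe b's plunger is pushed in, in m: 0 = fully up (starts at 0 to 0.008), 0.040 = fully home, its disc 6 mm above the head; there it lands on a rubber seal that gives up to 5 mm, 1 mm for every 3 N. A sound plunger runs all the way at a steady 2.5 to 4 N and stays where it is left. More than 20 N on the disc ruins a syringe.
- head_b (a point): Centre of syringe b's knurled metal head, a cylinder 36 mm across and 36 mm tall, the place to grip. In the rack its lower face rests on the rack's top; its upper face is 18 mm above this point, and the disc's top is a further 12 mm up when the plunger is home, 52 mm when it is fully up. The body's z axis points from nozzle to disc. The whole syringe with plunger weighs about 0.2 kg.
- nozzle_b (a point): Tip of syringe b's nozzle, 90 mm below the head's centre. Below the head the white barrel is 28 mm across; it ends in the 14 mm long steel nozzle.
- disc_c (a point): Centre of the top face of the black thumb disc (30 mm across, 6 mm thick) at the upper end of syringe c's plunger rod, where one pushes; moves with the plunger. The three syringes look alike and may hang in any order.
- plunger_c (a joint): How far syringe c's plunger is pushed in, in m: 0 = fully up (starts at 0 to 0.008), 0.040 = fully home, its disc 6 mm above the head; there it lands on a rubber seal that gives up to 5 mm, 1 mm for every 3 N. A sound plunger runs all the way at a steady 2.5 to 4 N and stays where it is left. More than 20 N on the disc ruins a syringe.
- head_c (a point): Centre of syringe c's knurled metal head, a cylinder 36 mm across and 36 mm tall, the place to grip. In the rack its lower face rests on the rack's top; its upper face is 18 mm above this point, and the disc's top is a further 12 mm up when the plunger is home, 52 mm when it is fully up. The body's z axis points from nozzle to disc. The whole syringe with plunger weighs about 0.2 kg.
- nozzle_c (a point): Tip of syringe c's nozzle, 90 mm below the head's centre. Below the head the white barrel is 28 mm across; it ends in the 14 mm long steel nozzle.
- rack: Beech rack, fixed, 80 x 236 mm, top face of its plate at 84 mm. Origin: middle of its underside. Its y axis runs along the row of three holes (31 mm, 70 mm apart, the middle one at the origin). Heads stand on the top plate, so fingertips reaching lower than 84 mm hit it.
- beaker_in (a point): Middle of the inner floor of the steel wash beaker (fixed, empty, 4 mm above the worktop). Beaker: outer diameter 78 mm at the rim, rim 70 mm above the worktop, 72 mm inside at the mouth, 62 mm inside at the floor. A syringe stood in it leans against the rim with its head above it.
- gift_box_1: Kraft gift box, 66 x 66 x 48 mm, the middle one of three on the right; a bystander that is loose.
- syringe_a: Syringe a as a whole (white barrel, metal head, black thumb disc); origin at the nozzle tip, z up along the barrel. In one of the three, any of them, a swollen seal stops the plunger: from 0.021 m of travel on it pushes back, about 1.5 N more for every mm, so that it cannot be brought home without ruining it; let go, it comes back up a few mm, to about 0.022.
- syringe_b: Syringe b as a whole (white barrel, metal head, black thumb disc); origin at the nozzle tip, z up along the barrel. In one of the three, any of them, a swollen seal stops the plunger: from 0.021 m of travel on it pushes back, about 1.5 N more for every mm, so that it cannot be brought home without ruining it; let go, it comes back up a few mm, to about 0.022.
- syringe_c: Syringe c as a whole (white barrel, metal head, black thumb disc); origin at the nozzle tip, z up along the barrel. In one of the three, any of them, a swollen seal stops the plunger: from 0.021 m of travel on it pushes back, about 1.5 N more for every mm, so that it cannot be brought home without ruining it; let go, it comes back up a few mm, to about 0.022.
Mind the look-alikes: they are no part of the job. What is shaped like the syringe_b but turquoise is not meant. Leave any purple look-alike of the syringe_c alone.

How it is judged (in metres and radians):
At the end, for the whole second after the job is handed in: The binding syringe stands at rest nozzle down in the beaker (tip inside it and below 20 mm, leaning under 40 degrees), its plunger in by 16 to 35 mm; the other two plungers are in by at least 37 of 40 mm, those syringes upright in the rack within 8 mm of their start ((((value of joint plunger_a between 0.016 and 0.035 m and horizontal distance between nozzle_a and beaker_in below 0.032 m and height (world z) of nozzle_a below 0.02 m and angle between head_a's own z axis and vertical below 0.7 rad and linear speed of syringe_a below 0.03 m/s) and (value of joint plunger_b above 0.037 m and distance of head_b from where it was at the start of the episode below 0.008 m and angle between head_b's own z axis and vertical below 0.1 rad) and (value of joint plunger_c above 0.037 m and distance of head_c from where it was at the start of the episode below 0.008 m and angle between head_c's own z axis and vertical below 0.1 rad)) or ((value of joint plunger_b between 0.016 and 0.035 m and horizontal distance between nozzle_b and beaker_in below 0.032 m and height (world z) of nozzle_b below 0.02 m and angle between head_b's own z axis and vertical below 0.7 rad and linear speed of syringe_b below 0.03 m/s) and (value of joint plunger_a above 0.037 m and distance of head_a from where it was at the start of the episode below 0.008 m and angle between head_a's own z axis and vertical below 0.1 rad) and (value of joint plunger_c above 0.037 m and distance of head_c from where it was at the start of the episode below 0.008 m and angle between head_c's own z axis and vertical below 0.1 rad)) or ((value of joint plunger_c between 0.016 and 0.035 m and horizontal distance between nozzle_c and beaker_in below 0.032 m and height (world z) of nozzle_c below 0.02 m and angle between head_c's own z axis and vertical below 0.7 rad and linear speed of syringe_c below 0.03 m/s) and (value of joint plunger_a above 0.037 m and distance of head_a from where it was at the start of the episode below 0.008 m and angle between head_a's own z axis and vertical below 0.1 rad) and (value of joint plunger_b above 0.037 m and distance of head_b from where it was at the start of the episode below 0.008 m and angle between head_b's own z axis and vertical below 0.1 rad)))); the robot touches nothing.
It fails at once if a plunger is pressed with more than 20 N (contact force between any of the fingers, the arm and plunger_a above 20 N or contact force between any of the fingers, the arm and plunger_b above 20 N or contact force between any of the fingers, the arm and plunger_c above 20 N).
It fails at once if the gift box nearest the beaker is moved more than 20 mm (distance of gift_box_1 from where it was at the start of the episode above 0.02 m).
It fails at once if a syringe is knocked or laid over (more than about 50 degrees from upright) (angle between any of head_a, head_b, head_c's own z axis and vertical above 0.9 rad).
It also fails if it takes over 61 s, if anything falls off the work surface, if the arm or the gripper's body presses on something with over 40 N, if the wrist force passes 120 N, or if a joint passes its speed limit or range.

### The arm

A 6-joint arm with a two-finger parallel gripper is mounted at the origin on a cart in front of the work surface, level with it; the furniture and walls round the work are solid. World frame = base frame: x ahead of the robot, y to its left, z up, the work surface at z = 0. Lengths are in mm, angles in rad, forces in N, time in s.
With the tool pointing down it reaches from about 375 to 925 mm from the base axis. Payload 5.7 kg.
Tool frame: the origin (TCP) lies midway between the tips of the shut fingers; the grasp point (between the pads) lies 19 mm behind it; x points along the fingers, y is the direction in which the jaws open and shut, and the axes are right-handed (so a half turn about x gives the same grasp; the last joint's range is limited). The gripper opens to 85 mm and grips with 20 to 120 N. Pads are 22 mm wide; open, the fingers measure 114 mm over their backs; the gripper's body (76 mm by 85 mm) begins 54 mm behind the grasp point. The pads swing forward as they close: fully open they stand 13 mm farther back than shut.
Start: joints at [-1.229, 0.359, 1.51, -0, 1.272, -0.115], TCP at [264.627, -538.453, 199.667] pointing down, gripper open.
Joint ranges: [-2.97, 2.97], [-1.01, 2.36], [0.21, 2.38], [-0.96, 4.11], [0.2, 2.71], [-2.98, 2.98]. Speed limits (rad/s): [2.39, 2.39, 3.14, 3.14, 3.14, 3.14].

### API

Orientations are given as a rotation vector (axis times angle).
In Python, from bench import robot gives the robot as it stands.
- The arm moves only by the shell command python3 -m handwheel 'ROWS'. ROWS is JSON, a list of rows, each an object with "delta_pos": the shift along the tool's x, y, z in m, a list of three; "rotation": the turn, a rotation vector about the tool's x, y, z in degrees, a list of three; "jaw": the finger opening in m, from 0 to 0.0854. In form: [{"delta_pos": [dx, dy, dz], "rotation": [wx, wy, wz], "jaw": jaw}, ...]. A call has 1 to 10 rows; each row is the pose to reach, as a shift and turn from the pose commanded when the call began, along the tool's axes at that moment; what a row does not reach only later rows make up. A row lasts 1/10 s, in which the tool goes at most 50 mm and 8.59 degrees, less where a joint would pass 70% of its speed; a pose out of reach is approached as far as the arm can. A call with a gripper value outside its range is refused whole. The fingers move at their own pace and stop on an object; the grip force is fixed at half the most. Time passes only in rows, so rows that repeat a pose let the fingers close. It gives the time, the measured TCP pose, the force and the opening at its end, in the units of the state.
- robot.get_obs(): the state, without advancing time (a new reading comes with each control period).
- robot.grab_frame(name): name is "scene" or "top"; returns the picture (480x640x3 uint8, blue, green, red); there is no depth.
- robot.get_calibration(name): a dict with "camera_matrix" (3x3 intrinsics, pixels), "R" (3x3) and "t" (3): a world point X has camera coordinates R X + t. Camera axes: x right, y down, z forward; pixel columns grow to the right and rows downward; lengths in mm; the calibration is good to about 2 mm. A picture is of the moment at which its call begins. get_calibration takes no time and is no camera call.
- robot.sign_off(): hands the job in, once; it reports no verdict.
Trained networks look in the newest picture that a camera, given by its name, has taken for a name from the list of things; names that differ only in an ending like _2 or _b are one class to them, and where a whole thing is asked for, a point or a joint stands for the part that bears it (a point fixed in the world has none). Each returns a list of dicts, best first, with "score" (0 to 1); they miss things now and then, are a little off and sometimes report something else, mostly with a low value. They report only what shows in the picture. A call takes as long as a camera call. They do not tell look-alikes from the thing itself.
- robot.outline_of(camera, target): "region" (480x640 bool, what is visible of it) and "at" ([row, column] in pixels, amid what is visible of it).
- robot.tip_of(camera, target): "at" ([row, column] in pixels: a listed point, or the origin of a listed thing).
The state is a dict: "clock": time; "joint_pos": joint angles; "qvel": joint speeds; "joint_efforts": joint torques, N m; "eef_pos": TCP position; "tcp_rot": TCP orientation; "wrist_force": force on the tool from outside, world axes, zero at the start; "wrist_torque": the same for the moment, N m; "grip_width": finger opening in mm.
Only numpy, scipy, OpenCV 4.12 (cv2) and the standard library are available. Lean on these libraries where they do the work, as an engineer would, in place of code of your own. Each camera call takes 0.05 s, during which the arm holds its last target.

## Working session

There is one attempt and no reset: what is moved stays moved. The work goes in short steps, Python scripts to look and compute and a shell command to move; the robot and the scene stay as the last step left them, time stands still between calls to the robot, and variables do not carry over. Pictures are saved under pics/ and viewed, and the job is handed in when it is done.

```bash
ls; mkdir -p pics; python3 - <<'E'
from bench import robot
import cv2
for n in("scene","top"):
    cv2.imwrite(f"pics/{n}0.png",robot.grab_frame(n))
    c=robot.get_calibration(n);print(n,c)
print(robot.get_obs())
E
```

```text
pics
scene {'camera_matrix': array([[526.98938992,   0.        , 320.81772862],
       [  0.        , 526.98938992, 233.25150395],
       [  0.        ,   0.        ,   1.        ]]), 'R': array([[-0.73349464, -0.6795887 , -0.01203374],
       [-0.44000428,  0.48825144, -0.75366223],
       [ 0.51805583, -0.54751231, -0.65715175]]), 't': array([ 345.30578696,  362.90357555, 1032.80187504])}
top {'camera_matrix': array([[536.46479704,   0.        , 319.20736105],
       [  0.        , 536.46479704, 233.90690766],
       [  0.        ,   0.        ,   1.        ]]), 'R': array([[ 0.02270249, -0.9997313 , -0.00468344],
       [-0.9935684 , -0.02204222, -0.1110674 ],
       [ 0.11093433,  0.00717482, -0.99380184]]), 't': array([ -92.46051147,  505.83150988, 1105.08913561])}
{'clock': 0.1, 'joint_pos': array([-1.22911522e+00,  3.59407247e-01,  1.51133503e+00, -2.18726993e-05,
        1.27250123e+00, -1.15076050e-01]), 'qvel': array([ 0.0012412 , -0.00235512, -0.00280623, -0.00041506, -0.00022187,
       -0.00139533]), 'joint_efforts': array([-2.38265802e-04, -5.28650200e+01, -2.79347903e+01, -3.64132411e-04,
        5.06812692e-03, -4.91316155e-05]), 'eef_pos': array([ 264.39645328, -537.85794909,  198.94888586]), 'tcp_rot': array([ 1.96808334,  0.45915919, -1.96850248]), 'wrist_force': array([ 0.22308961,  0.43281892, -0.02762579]), 'wrist_torque': array([ 0.00203212,  0.00166563, -0.01200335]), 'grip_width': 85.44211316851357}
```

View pics/scene0.png

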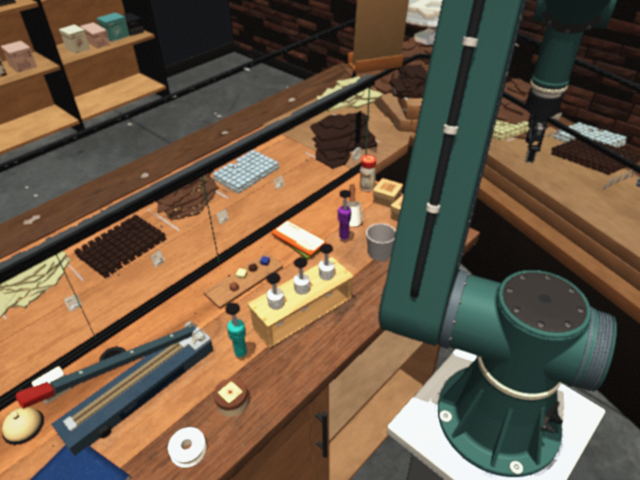

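View pics/top0.png

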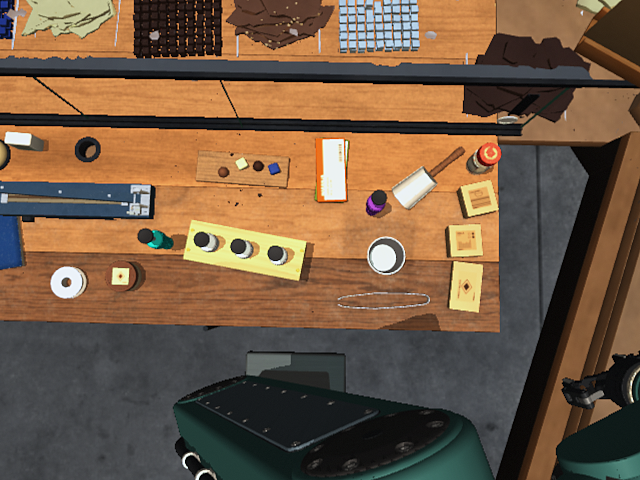

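The scene shows three white-barrelled syringes in the rack: top (205,240), (241,247), (277,254); scene (275,290), (301,275), (326,262). There is a turquoise one at top (152,238) and a purple one at top (376,203). The beaker is at top (386,256). A glass partition or rail stands behind the rack, at row ~120 in the top view.

```bash
python3 - <<'E'
from bench import robot
import cv2,numpy as np
for n in("scene","top"):
    im=robot.grab_frame(n)
    for t in("disc_a","head_a","beaker_in","rack","nozzle_a","gift_box_1"):
        print(n,t,[(np.round(d["at"],1).tolist(),round(d["score"],2)) for d in robot.tip_of(n,t)])
    print(n,"outl disc",[(np.round(d["at"],1).tolist(),round(d["score"],2),int(d["region"].sum())) for d in robot.outline_of(n,"plunger_a")])
    if n=="top": c=im[190:300,130:420]
    else: c=im[170:370,200:420]
    cv2.imwrite(f"pics/{n}crop.png",cv2.resize(c,None,fx=2.6,fy=2.6,interpolation=cv2.INTER_CUBIC))
print(robot.get_obs()["clock"])
E
```

```text
scene disc_a [([247.7, 324.3], 0.57), ([279.4, 270.4], 0.56), ([303.8, 230.4], 0.54), ([192.1, 347.7], 0.52), ([262.6, 301.4], 0.5), ([296.3, 327.7], 0.16)]
scene head_a [([210.0, 343.4], 0.92), ([273.0, 324.5], 0.87), ([283.4, 297.8], 0.84), ([295.8, 272.8], 0.76), ([331.8, 238.6], 0.69)]
scene beaker_in [([251.1, 378.5], 0.71)]
scene rack [([251.8, 379.9], 0.24)]
scene nozzle_a [([298.0, 325.9], 0.88), ([243.5, 345.0], 0.86), ([323.5, 279.5], 0.76)]
scene gift_box_1 [([218.1, 405.0], 0.69)]
scene outl disc [([310.8, 231.7], 0.73, 188), ([279.5, 272.2], 0.66, 161), ([194.5, 344.8], 0.51, 120), ([267.0, 300.2], 0.45, 171), ([251.4, 326.7], 0.43, 188)]
top disc_a [([256.5, 270.9], 0.75), ([239.6, 201.0], 0.66), ([247.3, 238.6], 0.65), ([196.8, 382.1], 0.6), ([236.1, 142.6], 0.55)]
top head_a [([242.3, 208.7], 0.88), ([237.4, 155.5], 0.72), ([254.6, 277.4], 0.66), ([202.3, 372.5], 0.64), ([251.2, 243.8], 0.59), ([245.9, 460.2], 0.46)]
top beaker_in [([259.7, 382.1], 0.78), ([253.3, 278.9], 0.16)]
top rack [([252.7, 250.8], 0.95)]
top nozzle_a [([241.3, 166.7], 0.81), ([212.3, 368.4], 0.78)]
top gift_box_1 [([243.9, 458.5], 0.87), ([259.5, 283.5], 0.48)]
top outl disc [([251.3, 275.0], 0.78, 229), ([236.3, 145.7], 0.76, 182), ([242.5, 238.8], 0.7, 181), ([199.5, 376.8], 0.67, 179), ([240.3, 202.4], 0.54, 176), ([236.8, 206.8], 0.25, 392)]
0.9
```

View pics/topcrop.png

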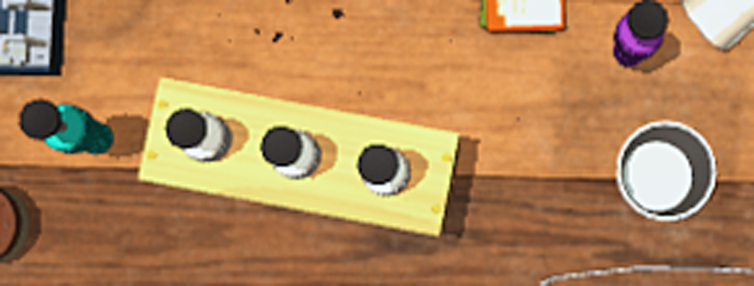

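View pics/scenecrop.png

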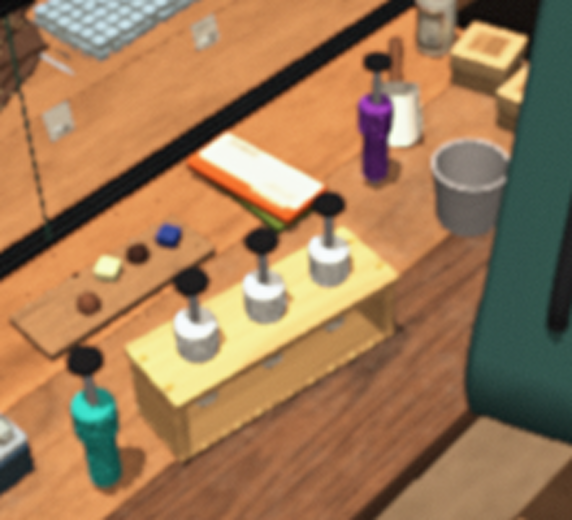

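The crops confirm that the only white syringes are the three in the rack. In the top crop their discs are at (187,128), (284,147) and (379,163), and the turquoise and purple ones stand outside it.

```bash
cat > h.py <<'E'
import numpy as np,cv2
from bench import robot
C={n:robot.get_calibration(n) for n in("scene","top")}
def ray(n,u,v):
    c=C[n];d=c["R"].T@np.linalg.inv(c["camera_matrix"])@np.array([u,v,1.]);return -c["R"].T@c["t"],d
def onz(n,u,v,z):
    o,d=ray(n,u,v);return o+d*(z-o[2])/d[2]
def tri(a,b):
    A=[];y=[]
    for n,p in(("scene",a),("top",b)):
        o,d=ray(n,*p);d=d/np.linalg.norm(d);P=np.eye(3)-np.outer(d,d);A.append(P);y.append(P@o)
    return np.linalg.lstsq(np.vstack(A),np.hstack(y),rcond=None)[0]
def proj(n,X):
    c=C[n];p=c["camera_matrix"]@(c["R"]@np.asarray(X,float)+c["t"]);return p[:2]/p[2]
E
python3 - <<'E'
from h import *
np.set_printoptions(precision=1,suppress=True)
cr=np.array([(160,77),(458,133),(440,236),(140,180)])/2.6+[130,190]
P=np.array([onz("top",*p,84) for p in cr]);print(P)
print("ctr",P.mean(0),"len",np.linalg.norm(P[0]-P[1]),np.linalg.norm(P[2]-P[3]),"wid",np.linalg.norm(P[0]-P[3]),np.linalg.norm(P[1]-P[2]))
e=(P[0]-P[1]+P[3]-P[2]);e/=np.linalg.norm(e);c=P.mean(0)
print("dir",e,np.degrees(np.arctan2(e[1],e[0])))
for k in(-70,0,70): print("hole",k,c+e*k)
s=[(270.8,279.4),(300.6,263.5),(325.8,248.8)]
t=[(187/2.6+130,128/2.6+190),(284/2.6+130,147/2.6+190),(379/2.6+130,163/2.6+190)]
for a,b in zip(s,t): print("disc",tri(a,b),b,onz("top",*b,150))
# beaker rim
print("beaker rim",onz("top",666/2.6+130,171/2.6+190,70),"floor",onz("top",657/2.6+130,177/2.6+190,4))
im=cv2.imread("pics/top0.png")
# disc masks
m=(im[225:270,180:300].max(2)<60).astype(np.uint8)
n,l,st,ct=cv2.connectedComponentsWithStats(m)
for i in range(1,n):
    if st[i,4]>40: print(st[i],ct[i]+[180,225])
print("gift",onz("top",458.5,243.9,48))
E
```

```text
[[524.8 176.4  84. ]
 [486.3 -55.7  84. ]
 [406.9 -43.9  84. ]
 [444.6 187.8  84. ]]
ctr [465.7  66.2  84. ] len 235.21953185526397 234.80657716379835 wid 81.00074042621706 80.26793377503586
dir [0.2 1.  0. ] 80.67861437672543
hole -70 [454.3  -2.9  84. ]
hole 0 [465.7  66.2  84. ]
hole 70 [477.  135.2  84. ]
disc [479.9 137.4 162. ] (201.9230769230769, 239.23076923076923) [479.2 138.6 150. ]
disc [465.9  65.5 165.9] (239.23076923076923, 246.53846153846155) [466.9  67.8 150. ]
disc [455.6  -2.8 168.3] (275.7692307692308, 252.69230769230768) [456.9  -1.3 150. ]
beaker rim [ 461.6 -217.8   70. ] floor [ 461.3 -218.2    4. ]
[ 14   7  15  15 156] [201.5 239.5]
[ 51  14  15  15 127] [238.1 247.1]
[ 88  21  15  15 100] [275.1 254.4]
gift [ 491.1 -369.6   48. ]
```

```bash
cat >> h.py <<'E'
from scipy.spatial.transform import Rotation as Rn
def state():
    o=robot.get_obs();R=Rn.from_rotvec(o["tcp_rot"]).as_matrix();return o,R
def todelta(target,Rt=None,ref=None):
    o,R=state();p=o["eef_pos"] if ref is None else np.array(ref)
    d=R.T@(np.array(target)-p)/1000
    w=None if Rt is None else np.degrees(Rn.from_matrix(R.T@Rt).as_rotvec())
    return d,w
def Rdown(jawdeg):  # jaw axis angle in world xy
    a=np.radians(jawdeg);x=np.array([0,0,-1.]);y=np.array([np.cos(a),np.sin(a),0]);return np.c_[x,y,np.cross(x,y)]
E
python3 - <<'E'
from h import *
np.set_printoptions(precision=4,suppress=True)
o,R=state();print(R,"jaw deg",np.degrees(np.arctan2(R[1,1],R[0,1])))
for z in(110,150):print("purple disc",onz("top",376.8,196.5,z))
print("turq",onz("top",145,236,150))
for T in([454.5,-2.5,200],[466,66,200],[477.5,135.5,200]):
  for j in(-9.3,170.7): print(T,j,todelta(T,Rdown(j)))
print(o["eef_pos"])
E
```

```text
[[-0.      0.441  -0.8975]
 [ 0.     -0.8975 -0.441 ]
 [-1.     -0.     -0.    ]] jaw deg -63.829920053946594
purple disc [ 575.3688 -193.5705  110.    ]
purple disc [ 567.9632 -189.5721  150.    ]
turq [482.9026 246.2862 150.    ]
[454.5, -2.5, 200] -9.3 (array([-0.0003, -0.3973, -0.4068]), array([-54.5299,  -0.0017,   0.0013]))
[454.5, -2.5, 200] 170.7 (array([-0.0003, -0.3973, -0.4068]), array([125.4701,   0.0016,   0.0021]))
[466, 66, 200] -9.3 (array([-0.0003, -0.4537, -0.4473]), array([-54.5299,  -0.0017,   0.0013]))
[466, 66, 200] 170.7 (array([-0.0003, -0.4537, -0.4473]), array([125.4701,   0.0016,   0.0021]))
[477.5, 135.5, 200] -9.3 (array([-0.0003, -0.511 , -0.4883]), array([-54.5299,  -0.0017,   0.0013]))
[477.5, 135.5, 200] 170.7 (array([-0.0003, -0.511 , -0.4883]), array([125.4701,   0.0016,   0.0021]))
[ 264.6275 -538.4768  199.6954]
```

```bash
python3 -m handwheel '[{"delta_pos":[0,-0.397,-0.407],"rotation":[-54.5,0,0],"jaw":0},{"delta_pos":[0,-0.397,-0.407],"rotation":[-54.5,0,0],"jaw":0},{"delta_pos":[0,-0.397,-0.407],"rotation":[-54.5,0,0],"jaw":0},{"delta_pos":[0,-0.397,-0.407],"rotation":[-54.5,0,0],"jaw":0},{"delta_pos":[0,-0.397,-0.407],"rotation":[-54.5,0,0],"jaw":0},{"delta_pos":[0,-0.397,-0.407],"rotation":[-54.5,0,0],"jaw":0},{"delta_pos":[0,-0.397,-0.407],"rotation":[-54.5,0,0],"jaw":0},{"delta_pos":[0,-0.397,-0.407],"rotation":[-54.5,0,0],"jaw":0},{"delta_pos":[0,-0.397,-0.407],"rotation":[-54.5,0,0],"jaw":0},{"delta_pos":[0,-0.397,-0.407],"rotation":[-54.5,0,0],"jaw":0}]'; python3 - <<'E'
from h import *
np.set_printoptions(precision=4,suppress=True)
o,R=state();print(o["eef_pos"],o["grip_width"],todelta([454.5,-2.5,185],Rdown(-9.3)))
E
```

```text
clock: 1.9
eef_pos: [432.4, -65.4, 200.1]
tcp_rot: [1.329, 1.127, -1.328]
wrist_force: [0.6, -0.8, 0.3]
grip_width: -0.0
[432.3565 -65.386  200.0995] -4.6240070448351435e-05 (array([ 0.0151,  0.0116, -0.0656]), array([-0.0391,  0.0094, -0.062 ]))
```

```bash
python3 -m handwheel '[{"delta_pos":[0,0.0116,-0.0656],"rotation":[0,0,0],"jaw":0},{"delta_pos":[0.015,0.0116,-0.0656],"rotation":[0,0,0],"jaw":0},{"delta_pos":[0.015,0.0116,-0.0656],"rotation":[0,0,0],"jaw":0},{"delta_pos":[0.015,0.0116,-0.0656],"rotation":[0,0,0],"jaw":0}]'; python3 - <<'E'
from h import *
np.set_printoptions(precision=4,suppress=True)
o,R=state();print(o["eef_pos"],o["wrist_force"])
im=robot.grab_frame("scene");im2=robot.grab_frame("top")
cv2.imwrite("pics/r1.png",np.hstack([cv2.resize(im[170:350,220:400],(400,400)),cv2.resize(im2[180:300,200:320],(400,400))]))
E
```

```text
clock: 2.3
eef_pos: [453.5, -4.4, 184.6]
tcp_rot: [1.326, 1.129, -1.328]
wrist_force: [-0.3, -0.0, -0.7]
grip_width: -0.2
[453.5147  -4.4209 184.6168] [-0.3329 -0.0301 -0.7187]
```

View pics/r1.png

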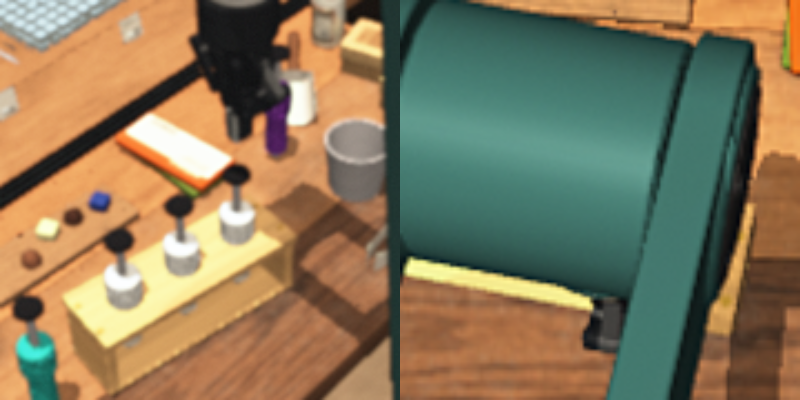

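The fingertips, at crop (237,137), hang directly over the right-hand disc at (237,173). I'll press it now.

```bash
python3 -m handwheel '[{"delta_pos":[0.010,0.0,-0.002],"rotation":[0,0,0],"jaw":0},{"delta_pos":[0.014,0.0,-0.002],"rotation":[0,0,0],"jaw":0},{"delta_pos":[0.017,0.0,-0.002],"rotation":[0,0,0],"jaw":0},{"delta_pos":[0.020,0.0,-0.002],"rotation":[0,0,0],"jaw":0},{"delta_pos":[0.022,0.0,-0.002],"rotation":[0,0,0],"jaw":0},{"delta_pos":[0.024,0.0,-0.002],"rotation":[0,0,0],"jaw":0},{"delta_pos":[0.026,0.0,-0.002],"rotation":[0,0,0],"jaw":0},{"delta_pos":[0.026,0.0,-0.002],"rotation":[0,0,0],"jaw":0}]'
python3 -m handwheel '[{"delta_pos":[0.003,0,0],"rotation":[0,0,0],"jaw":0},{"delta_pos":[0.006,0,0],"rotation":[0,0,0],"jaw":0}]'
```

```text
clock: 3.2
eef_pos: [454.1, -2.4, 158.5]
tcp_rot: [1.328, 1.128, -1.328]
wrist_force: [-0.1, 0.2, -1.4]
grip_width: -0.0
clock: 3.4
eef_pos: [454.4, -2.4, 152.6]
tcp_rot: [1.328, 1.128, -1.328]
wrist_force: [-0.3, -0.7, -0.8]
grip_width: -0.3
```

```bash
python3 - <<'E'
from h import *
np.set_printoptions(precision=2,suppress=True)
im=robot.grab_frame("scene")
o,R=state();print(o["eef_pos"],o["wrist_force"])
print("tcp px",proj("scene",o["eef_pos"]))
cv2.imwrite("pics/r2.png",cv2.resize(im[190:320,270:400],(600,600),interpolation=cv2.INTER_CUBIC))
E
```

```text
[453.97  -2.34 152.11] [ 0.5   0.09 -0.05]
tcp px [326.26 254.6 ]
```

View pics/r2.png

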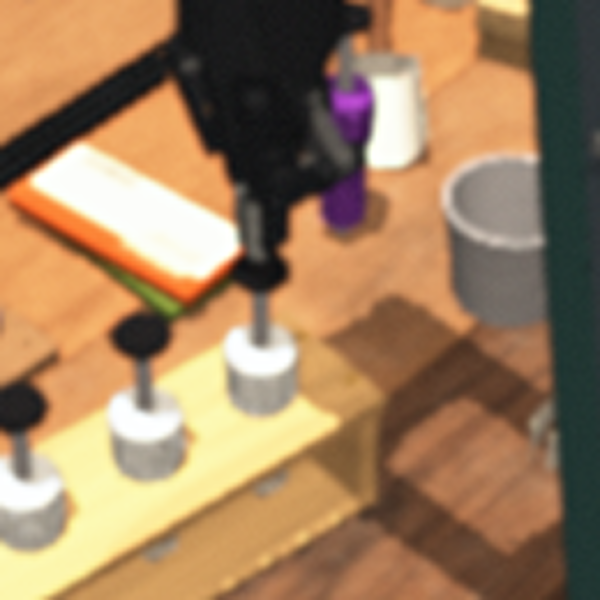

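```bash
python3 - <<'E'
from h import *
np.set_printoptions(precision=2,suppress=True)
for z in (102,120,132,140,150,160,168,172): print(z,proj("scene",[454.3,-2.9,z]))
o,R=state();print(o["eef_pos"],o["wrist_force"],o["joint_efforts"],o["clock"])
print([(d["at"],d["score"]) for d in robot.tip_of("scene","disc_a")],[(d["at"],d["score"]) for d in robot.tip_of("scene","head_a")])
E
```

```text
102 [326.44 270.37]
120 [326.4  264.74]
132 [326.37 260.92]
140 [326.35 258.35]
150 [326.33 255.09]
160 [326.3  251.81]
168 [326.29 249.15]
172 [326.28 247.81]
[453.97  -2.34 152.11] [ 0.5   0.09 -0.05] [  0.03 -39.35 -24.54   0.    -0.03  -0.  ] 3.45
[([250.5, 327.7], 0.73), ([303.8, 229.4], 0.59), ([278.3, 272.2], 0.54), ([262.0, 297.4], 0.46), ([191.4, 349.3], 0.43)] [([281.2, 300.7], 0.94), ([296.6, 274.4], 0.71), ([330.5, 236.3], 0.67), ([270.4, 326.6], 0.58), ([214.6, 344.5], 0.5)]
```

```bash
python3 - <<'E'
import cv2,numpy as np
a=cv2.imread("pics/scene0.png")[230:290,295:355]
from bench import robot
b=robot.grab_frame("scene")[230:290,295:355]
cv2.imwrite("pics/cmp.png",cv2.resize(np.hstack([a,b]),(800,400),interpolation=cv2.INTER_CUBIC))
E
```

```text
(no output)
```

View pics/cmp.png

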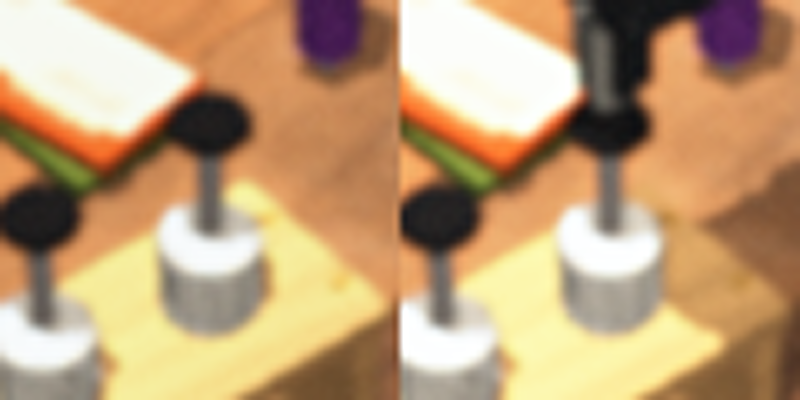

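```bash
python3 - <<'E'
from h import *
np.set_printoptions(precision=2,suppress=True)
o,R=state();print(R,o["grip_width"],o["eef_pos"])
im=robot.grab_frame("scene")
cv2.imwrite("pics/g.png",cv2.resize(im[160:280,260:420],(800,600),interpolation=cv2.INTER_CUBIC))
for z in (152,171,225): print(proj("scene",[454,-2.3,z]))
E
```

```text
[[-0.    0.99 -0.16]
 [ 0.   -0.16 -0.99]
 [-1.   -0.   -0.  ]] -0.3213608852874276 [454.17  -2.38 152.61]
[326.24 254.64]
[326.19 248.35]
[326.06 229.7 ]
```

View pics/g.png

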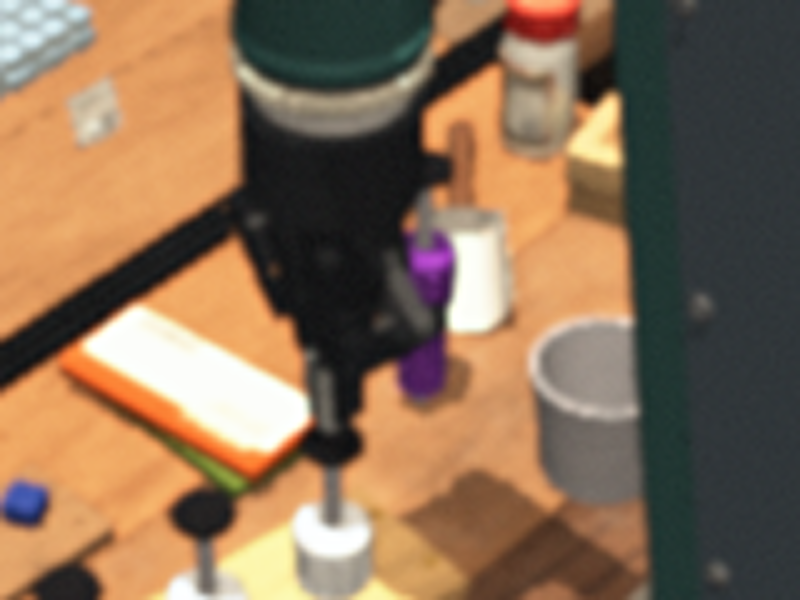

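```bash
python3 - <<'E'
from h import *
np.set_printoptions(precision=2,suppress=True)
print(proj("scene",[264.6,-538.4,199.7]),proj("scene",[264.6,-538.4,212.7]),proj("scene",[264.6,-538.4,273]))
print(proj("top",[264.6,-538.4,199.7]),proj("top",[264.6,-538.4,273]))
a=cv2.imread("pics/scene0.png")[60:200,480:620]
b=cv2.imread("pics/top0.png")[340:480,500:640]
cv2.imwrite("pics/g0.png",cv2.resize(np.hstack([a,b]),(800,400),interpolation=cv2.INTER_CUBIC))
E
```

```text
[524.24 167.29] [525.49 162.97] [531.5  142.17]
[578.7  367.79] [600.48 374.06]
```

View pics/g0.png

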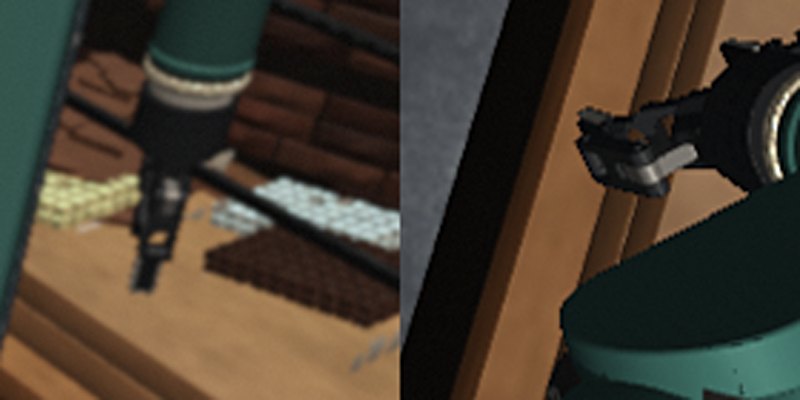

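```bash
python3 -m handwheel '[{"delta_pos":[-0.04,0,0],"rotation":[0,0,0],"jaw":0},{"delta_pos":[-0.04,0,0],"rotation":[0,0,0],"jaw":0}]'; python3 - <<'E'
from h import *
np.set_printoptions(precision=2,suppress=True)
im=robot.grab_frame("scene")
o,R=state();print(o["eef_pos"],o["wrist_force"],proj("scene",o["eef_pos"]))
cv2.imwrite("pics/s2.png",im)
cv2.imwrite("pics/g2.png",cv2.resize(im[160:280,260:420],(800,600),interpolation=cv2.INTER_CUBIC))
E
```

```text
clock: 3.85
eef_pos: [457.4, -2.9, 196.4]
tcp_rot: [1.331, 1.122, -1.323]
wrist_force: [1.4, 0.5, 0.1]
grip_width: 0.4
[456.49  -2.73 194.84] [ 0.37  0.35 -0.24] [325.42 239.65]
```

View pics/g2.png

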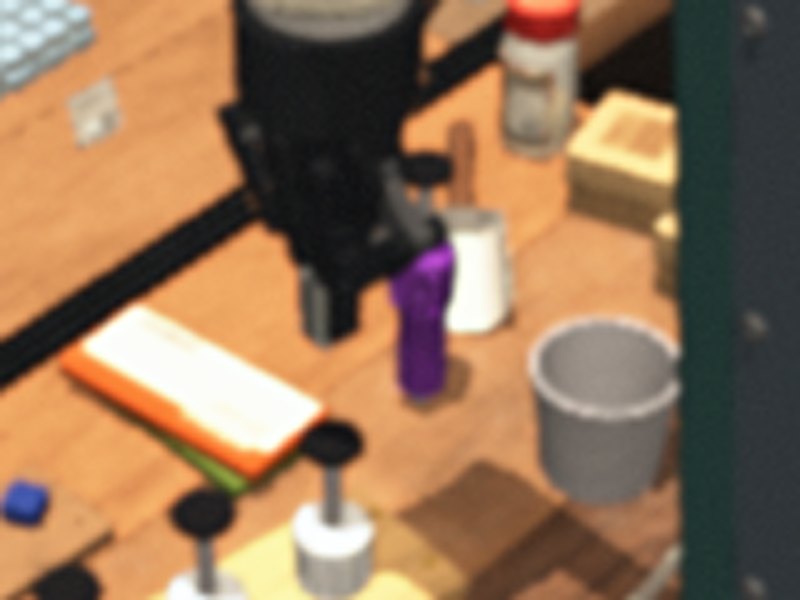

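```bash
python3 - <<'E'
from h import *
np.set_printoptions(precision=1,suppress=True)
for t in [(566,382),(575,390),(584,398),(590,400)]: 
    X=tri((530.7,161.5),t);print(t,X,proj("scene",X),proj("top",X))
for n in C: print(n,-C[n]["R"].T@C[n]["t"])
# predicted finger positions at the start, open
for s in(-1,1):
    X=np.array([264.6,-538.4,212])+s*48*np.array([.441,-.8975,0]);print(s,proj("scene",X),proj("top",X))
a=cv2.imread("pics/scene0.png")[60:200,480:620]
b=cv2.imread("pics/top0.png")[340:480,500:640]
cv2.imwrite("pics/g0a.png",cv2.resize(a,(600,600),interpolation=cv2.INTER_CUBIC))
cv2.imwrite("pics/g0b.png",cv2.resize(b,(600,600),interpolation=cv2.INTER_CUBIC))
E
```

```text
(566, 382) [ 243.6 -497.5  245.6] [529.  161.8] [567.5 384. ]
(575, 390) [ 238.3 -506.7  245.3] [532.8 161.1] [573.  387.4]
(584, 398) [ 233.1 -515.   245.9] [536.5 160.3] [578.4 390.8]
(590, 400) [ 232.6 -523.5  243.1] [538.  159.9] [582.8 391. ]
scene [-122.1  622.9  956.4]
top [ 382.1  -89.2 1154. ]
-1 [525.3 173.7] [557.2 380.8]
1 [525.6 153.2] [606.9 356.8]
```

View pics/g0a.png

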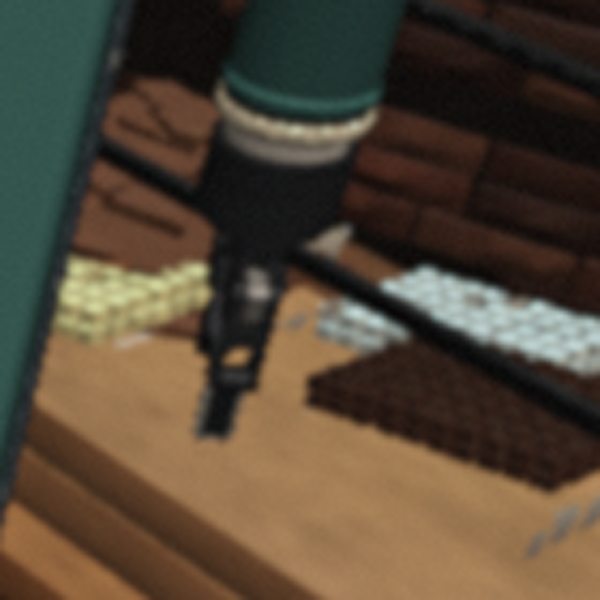

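View pics/g0b.png

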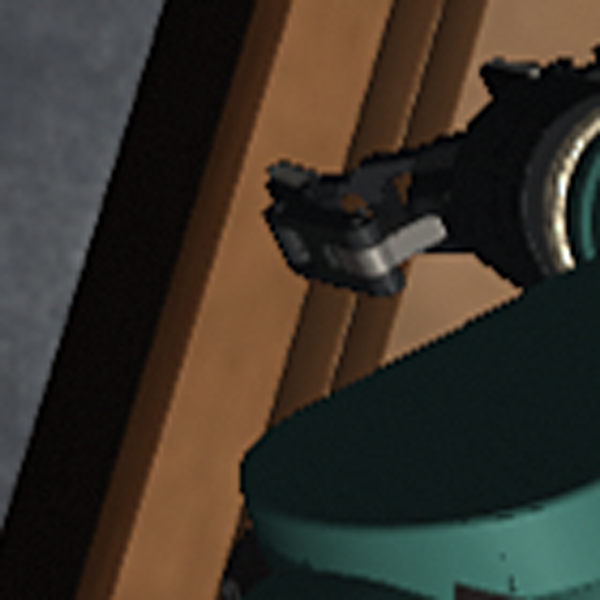

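The tip is clearly visible at g2 (325,340), about 12 px above where the TCP projects, and there's been no contact or force yet. So the visible fingertips sit about 30 mm above the reported TCP. I'll find the real contact height by force.

```bash
python3 -m handwheel '[{"delta_pos":[0.03,0,0],"rotation":[0,0,0],"jaw":0},{"delta_pos":[0.042,0,0],"rotation":[0,0,0],"jaw":0},{"delta_pos":[0.044,0,0],"rotation":[0,0,0],"jaw":0},{"delta_pos":[0.046,0,0],"rotation":[0,0,0],"jaw":0},{"delta_pos":[0.046,0,0],"rotation":[0,0,0],"jaw":0}]'
python3 -m handwheel '[{"delta_pos":[0.002,0,0],"rotation":[0,0,0],"jaw":0},{"delta_pos":[0.004,0,0],"rotation":[0,0,0],"jaw":0}]'
python3 -m handwheel '[{"delta_pos":[0.002,0,0],"rotation":[0,0,0],"jaw":0},{"delta_pos":[0.004,0,0],"rotation":[0,0,0],"jaw":0}]'
python3 - <<'E'
from bench import robot
import cv2,numpy as np
b=robot.grab_frame("scene")[220:280,295:355]
o=robot.get_obs();print(o["eef_pos"],o["wrist_force"])
cv2.imwrite("pics/cmp2.png",cv2.resize(b,(500,500),interpolation=cv2.INTER_CUBIC))
E
```

```text
clock: 4.4
eef_pos: [454.5, -2.5, 146.8]
tcp_rot: [1.328, 1.128, -1.328]
wrist_force: [-0.1, 0.8, 0.1]
grip_width: -0.3
clock: 4.6
eef_pos: [454.8, -2.5, 143.1]
tcp_rot: [1.329, 1.127, -1.327]
wrist_force: [-0.1, -0.0, 0.0]
grip_width: 0.2
clock: 4.8
eef_pos: [454.5, -2.4, 138.8]
tcp_rot: [1.328, 1.127, -1.328]
wrist_force: [-0.8, -0.3, 2.2]
grip_width: -0.1
[454.36504974  -2.42490492 138.55848622] [ 0.56571804 -0.41518022  2.65524735]
```

View pics/cmp2.png

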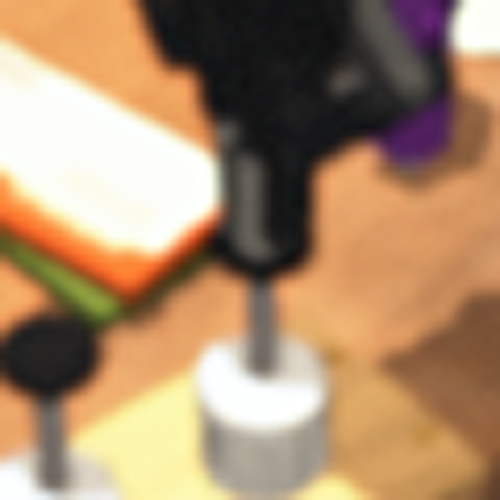

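The fingertips are on the disc at cmp2 (262,265), pushing at about 2.5 N. Contact came at TCP ≈ 141. I'll continue in small steps.

```bash
python3 -m handwheel '[{"delta_pos":[0.002,0,0],"rotation":[0,0,0],"jaw":0},{"delta_pos":[0.004,0,0],"rotation":[0,0,0],"jaw":0}]' | grep -E "eef|force"
python3 -m handwheel '[{"delta_pos":[0.002,0,0],"rotation":[0,0,0],"jaw":0},{"delta_pos":[0.004,0,0],"rotation":[0,0,0],"jaw":0}]'| grep -E "eef|force"
python3 -m handwheel '[{"delta_pos":[0.002,0,0],"rotation":[0,0,0],"jaw":0},{"delta_pos":[0.003,0,0],"rotation":[0,0,0],"jaw":0}]'| grep -E "eef|force"
```

```text
eef_pos: [454.5, -2.4, 134.8]
wrist_force: [-1.0, 0.2, 2.6]
eef_pos: [454.4, -2.4, 130.6]
wrist_force: [-0.1, -0.4, 2.5]
eef_pos: [454.3, -2.4, 127.5]
wrist_force: [0.4, -0.5, 1.4]
```

```bash
python3 -m handwheel '[{"delta_pos":[0.002,0,0],"rotation":[0,0,0],"jaw":0},{"delta_pos":[0.003,0,0],"rotation":[0,0,0],"jaw":0}]' | grep -E "eef|force"
python3 -m handwheel '[{"delta_pos":[0.002,0,0],"rotation":[0,0,0],"jaw":0},{"delta_pos":[0.003,0,0],"rotation":[0,0,0],"jaw":0}]'| grep -E "eef|force"
```

```text
eef_pos: [454.3, -2.4, 124.5]
wrist_force: [-0.0, -0.5, 2.3]
eef_pos: [454.3, -2.4, 121.5]
wrist_force: [-0.4, 0.1, 2.4]
```

```bash
python3 -m handwheel '[{"delta_pos":[0.002,0,0],"rotation":[0,0,0],"jaw":0}]' | grep -E "eef|force"
python3 -m handwheel '[{"delta_pos":[0.002,0,0],"rotation":[0,0,0],"jaw":0}]'| grep -E "eef|force"
```

```text
eef_pos: [454.4, -2.4, 119.7]
wrist_force: [-0.1, -0.3, 1.8]
eef_pos: [454.3, -2.4, 117.6]
wrist_force: [-0.7, -0.4, 2.3]
```

```bash
for i in 1; do python3 -m handwheel '[{"delta_pos":[0.002,0,0],"rotation":[0,0,0],"jaw":0}]' | grep -E "eef|force"; done
python3 -m handwheel '[{"delta_pos":[0.002,0,0],"rotation":[0,0,0],"jaw":0}]'| grep -E "eef|force"
```

```text
eef_pos: [454.3, -2.4, 115.6]
wrist_force: [1.0, -0.0, 2.9]
eef_pos: [454.3, -2.4, 113.5]
wrist_force: [0.3, 0.0, 1.8]
```

```bash
python3 -m handwheel '[{"delta_pos":[0.002,0,0],"rotation":[0,0,0],"jaw":0}]'| grep -E "eef|force"; python3 -m handwheel '[{"delta_pos":[0.001,0,0],"rotation":[0,0,0],"jaw":0}]'| grep -E "eef|force"
```

```text
eef_pos: [454.3, -2.4, 111.5]
wrist_force: [0.2, -0.1, 3.0]
eef_pos: [454.2, -2.4, 110.5]
wrist_force: [0.7, -0.2, 1.2]
```

```bash
python3 -m handwheel '[{"delta_pos":[0.0015,0,0],"rotation":[0,0,0],"jaw":0}]'| grep -E "eef|force"; python3 -m handwheel '[{"delta_pos":[0.001,0,0],"rotation":[0,0,0],"jaw":0}]'| grep -E "eef|force"
```

```text
eef_pos: [454.3, -2.4, 109.1]
wrist_force: [0.7, -0.3, 2.0]
eef_pos: [454.3, -2.4, 108.1]
wrist_force: [1.4, 0.2, 2.3]
```

```bash
python3 -m handwheel '[{"delta_pos":[0.0015,0,0],"rotation":[0,0,0],"jaw":0}]'| grep -E "eef|force"; python3 -m handwheel '[{"delta_pos":[0.001,0,0],"rotation":[0,0,0],"jaw":0}]'| grep -E "eef|force"
```

```text
eef_pos: [454.3, -2.4, 106.7]
wrist_force: [1.5, -0.1, 2.7]
eef_pos: [454.3, -2.4, 105.6]
wrist_force: [0.1, 0.1, 3.0]
```

```bash
python3 -m handwheel '[{"delta_pos":[0.0015,0,0],"rotation":[0,0,0],"jaw":0}]'| grep -E "eef|force"; python3 -m handwheel '[{"delta_pos":[0.001,0,0],"rotation":[0,0,0],"jaw":0}]'| grep -E "eef|force"
```

```text
eef_pos: [454.3, -2.4, 104.2]
wrist_force: [-0.3, 0.6, 2.0]
eef_pos: [454.3, -2.4, 103.1]
wrist_force: [0.1, 0.0, 2.0]
```

```bash
python3 -m handwheel '[{"delta_pos":[0.001,0,0],"rotation":[0,0,0],"jaw":0}]'| grep -E "eef|force"; python3 -m handwheel '[{"delta_pos":[0.001,0,0],"rotation":[0,0,0],"jaw":0}]'| grep -E "eef|force"
```

```text
eef_pos: [454.3, -2.4, 102.1]
wrist_force: [0.6, -0.4, 1.6]
eef_pos: [454.3, -2.4, 101.1]
wrist_force: [0.3, 0.4, 2.0]
```

```bash
python3 -m handwheel '[{"delta_pos":[0.001,0,0],"rotation":[0,0,0],"jaw":0}]'| grep -E "eef|force"; python3 -m handwheel '[{"delta_pos":[0.001,0,0],"rotation":[0,0,0],"jaw":0}]'| grep -E "eef|force"; python3 - <<'E'
from bench import robot
import cv2,numpy as np
b=robot.grab_frame("scene")[220:290,290:360]
o=robot.get_obs();print(o["eef_pos"],o["wrist_force"],o["clock"])
cv2.imwrite("pics/cmp3.png",cv2.resize(b,(560,560),interpolation=cv2.INTER_CUBIC))
E
```

```text
eef_pos: [454.3, -2.4, 100.1]
wrist_force: [0.2, -0.9, 2.0]
eef_pos: [454.3, -2.4, 99.2]
wrist_force: [0.2, 0.0, 4.3]
[454.36928693  -2.41366334  99.13210923] [1.23853701 0.77679493 1.77931517] 7.5
```

View pics/cmp3.png

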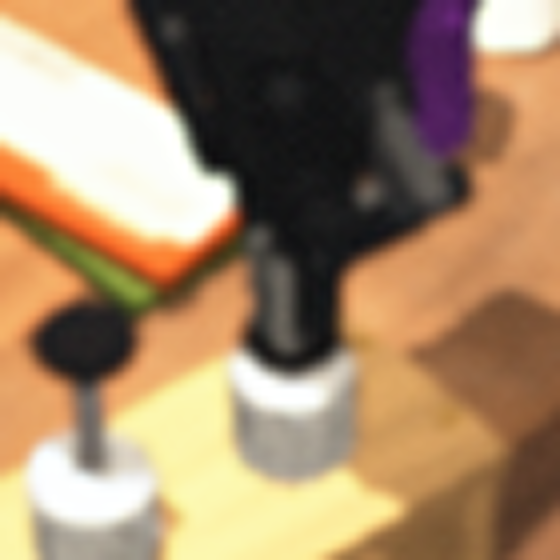

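The disc at cmp3 (290,345) is now almost on the head, so this one runs freely. I'll go on to the seal.

```bash
python3 -m handwheel '[{"delta_pos":[0.001,0,0],"rotation":[0,0,0],"jaw":0}]'| grep -E "eef|force"; python3 -m handwheel '[{"delta_pos":[0.001,0,0],"rotation":[0,0,0],"jaw":0}]'| grep -E "eef|force"
```

```text
eef_pos: [454.4, -2.4, 98.4]
wrist_force: [-0.3, 0.9, 6.0]
eef_pos: [454.5, -2.5, 97.5]
wrist_force: [-1.1, 0.1, 8.5]
```

```bash
python3 -m handwheel '[{"delta_pos":[0.001,0,0],"rotation":[0,0,0],"jaw":0},{"delta_pos":[0.001,0,0],"rotation":[0,0,0],"jaw":0}]'| grep -E "eef|force"
```

```text
eef_pos: [454.5, -2.5, 96.6]
wrist_force: [-0.9, 0.0, 7.6]
```

That's at the seal, at 8 N. Home is TCP ≈ 99.3, so the tip is TCP + 32.7 mm. Next is the middle one.

```bash
python3 -m handwheel '[{"delta_pos":[-0.05,0,0],"rotation":[0,0,0],"jaw":0},{"delta_pos":[-0.056,0,0],"rotation":[0,0,0],"jaw":0},{"delta_pos":[-0.056,0,-0.04],"rotation":[0,0,0],"jaw":0},{"delta_pos":[-0.056,0,-0.07],"rotation":[0,0,0],"jaw":0},{"delta_pos":[-0.056,0,-0.07],"rotation":[0,0,0],"jaw":0},{"delta_pos":[-0.046,0,-0.07],"rotation":[0,0,0],"jaw":0},{"delta_pos":[-0.042,0,-0.07],"rotation":[0,0,0],"jaw":0},{"delta_pos":[-0.039,0,-0.07],"rotation":[0,0,0],"jaw":0},{"delta_pos":[-0.036,0,-0.07],"rotation":[0,0,0],"jaw":0},{"delta_pos":[-0.033,0,-0.07],"rotation":[0,0,0],"jaw":0}]'
python3 -m handwheel '[{"delta_pos":[0.003,0,0],"rotation":[0,0,0],"jaw":0},{"delta_pos":[0.006,0,0],"rotation":[0,0,0],"jaw":0},{"delta_pos":[0.009,0,0],"rotation":[0,0,0],"jaw":0}]'| grep -E "eef|force"; python3 -m handwheel '[{"delta_pos":[0.002,0,0],"rotation":[0,0,0],"jaw":0}]'| grep -E "eef|force"
```

```text
clock: 8.9
eef_pos: [465.5, 66.2, 128.9]
tcp_rot: [1.329, 1.128, -1.329]
wrist_force: [-0.2, -0.3, 2.7]
grip_width: -0.4
eef_pos: [465.5, 66.6, 120.0]
wrist_force: [-0.3, 0.1, 2.6]
eef_pos: [465.5, 66.6, 117.9]
wrist_force: [-1.3, 0.6, 3.1]
```

Travel is now 21 mm. Going 2 mm at a time.

```bash
python3 -m handwheel '[{"delta_pos":[0.002,0,0],"rotation":[0,0,0],"jaw":0}]'| grep -E "eef|force"; python3 -m handwheel '[{"delta_pos":[0.002,0,0],"rotation":[0,0,0],"jaw":0}]'| grep -E "eef|force"; python3 -m handwheel '[{"delta_pos":[0.0,0,0],"rotation":[0,0,0],"jaw":0}]'| grep -E "eef|force"
```

```text
eef_pos: [465.6, 66.6, 116.2]
wrist_force: [-1.2, 0.2, 6.4]
eef_pos: [465.6, 66.6, 114.4]
wrist_force: [-2.4, -0.1, 8.5]
eef_pos: [465.5, 66.6, 114.3]
wrist_force: [-0.2, -0.5, 3.8]
```

```bash
python3 -m handwheel '[{"delta_pos":[0.0,0,0],"rotation":[0,0,0],"jaw":0}]'| grep -E "eef|force";  python3 -m handwheel '[{"delta_pos":[0.001,0,0],"rotation":[0,0,0],"jaw":0}]'| grep -E "eef|force"; python3 -m handwheel '[{"delta_pos":[0,0,0],"rotation":[0,0,0],"jaw":0}]'| grep -E "eef|force"
```

```text
eef_pos: [465.6, 66.7, 114.3]
wrist_force: [-1.8, 0.1, 4.6]
eef_pos: [465.7, 66.7, 113.6]
wrist_force: [-2.4, -0.3, 10.4]
eef_pos: [465.6, 66.7, 113.5]
wrist_force: [-1.6, -0.2, 7.5]
```

The middle one binds: force rises to 10 N at about 26 mm of travel. I'm leaving it there and moving to the left one.

```bash
python3 -m handwheel '[{"delta_pos":[-0.03,0,0],"rotation":[0,0,0],"jaw":0},{"delta_pos":[-0.039,0,0],"rotation":[0,0,0],"jaw":0},{"delta_pos":[-0.039,0,-0.04],"rotation":[0,0,0],"jaw":0},{"delta_pos":[-0.039,0,-0.07],"rotation":[0,0,0],"jaw":0},{"delta_pos":[-0.039,0,-0.07],"rotation":[0,0,0],"jaw":0},{"delta_pos":[-0.029,0,-0.07],"rotation":[0,0,0],"jaw":0},{"delta_pos":[-0.025,0,-0.07],"rotation":[0,0,0],"jaw":0},{"delta_pos":[-0.022,0,-0.07],"rotation":[0,0,0],"jaw":0},{"delta_pos":[-0.019,0,-0.07],"rotation":[0,0,0],"jaw":0},{"delta_pos":[-0.016,0,-0.07],"rotation":[0,0,0],"jaw":0}]'
python3 -m handwheel '[{"delta_pos":[0.003,0,0],"rotation":[0,0,0],"jaw":0},{"delta_pos":[0.006,0,0],"rotation":[0,0,0],"jaw":0},{"delta_pos":[0.009,0,0],"rotation":[0,0,0],"jaw":0}]'| grep -E "eef|force"; python3 -m handwheel '[{"delta_pos":[0.002,0,0],"rotation":[0,0,0],"jaw":0},{"delta_pos":[0.004,0,0],"rotation":[0,0,0],"jaw":0}]'| grep -E "eef|force"
```

```text
clock: 10.9
eef_pos: [476.7, 135.2, 129.0]
tcp_rot: [1.328, 1.128, -1.329]
wrist_force: [-1.0, 0.1, 1.7]
grip_width: -0.1
eef_pos: [476.8, 135.6, 120.0]
wrist_force: [-1.1, -0.3, 2.4]
eef_pos: [476.9, 135.7, 116.0]
wrist_force: [-1.5, -0.1, 2.3]
```

```bash
python3 -m handwheel '[{"delta_pos":[0.002,0,0],"rotation":[0,0,0],"jaw":0},{"delta_pos":[0.003,0,0],"rotation":[0,0,0],"jaw":0}]'| grep -E "eef|force"; python3 -m handwheel '[{"delta_pos":[0.002,0,0],"rotation":[0,0,0],"jaw":0}]'| grep -E "eef|force"
```

```text
eef_pos: [476.8, 135.7, 113.0]
wrist_force: [-1.1, 0.1, 2.2]
eef_pos: [477.0, 135.7, 111.2]
wrist_force: [-1.6, -0.1, 2.1]
```

```bash
python3 -m handwheel '[{"delta_pos":[0.003,0,0],"rotation":[0,0,0],"jaw":0},{"delta_pos":[0.006,0,0],"rotation":[0,0,0],"jaw":0},{"delta_pos":[0.009,0,0],"rotation":[0,0,0],"jaw":0}]'| grep -E "eef|force"; python3 -m handwheel '[{"delta_pos":[0.0015,0,0],"rotation":[0,0,0],"jaw":0}]'| grep -E "eef|force"
```

```text
eef_pos: [476.8, 135.7, 101.9]
wrist_force: [-1.8, -0.2, 2.7]
eef_pos: [476.7, 135.7, 100.3]
wrist_force: [-1.5, -0.8, 2.7]
```

```bash
python3 -m handwheel '[{"delta_pos":[0.001,0,0],"rotation":[0,0,0],"jaw":0}]'| grep -E "eef|force"; python3 -m handwheel '[{"delta_pos":[0.001,0,0],"rotation":[0,0,0],"jaw":0}]'| grep -E "eef|force"
```

```text
eef_pos: [476.7, 135.7, 99.5]
wrist_force: [-1.5, -0.5, 3.8]
eef_pos: [476.7, 135.6, 98.7]
wrist_force: [-3.4, -1.0, 6.2]
```

```bash
python3 -m handwheel '[{"delta_pos":[0.001,0,0],"rotation":[0,0,0],"jaw":0}]'| grep -E "eef|force"; python3 -m handwheel '[{"delta_pos":[0.0005,0,0],"rotation":[0,0,0],"jaw":0},{"delta_pos":[0.0005,0,0],"rotation":[0,0,0],"jaw":0}]'| grep -E "eef|force"
```

```text
eef_pos: [476.6, 135.6, 97.9]
wrist_force: [-4.3, -1.5, 8.4]
eef_pos: [476.6, 135.6, 97.6]
wrist_force: [-3.7, -1.3, 8.0]
```

Left is sound and home. Now I'll go over the middle syringe with the jaws open.

```bash
python3 -m handwheel '[{"delta_pos":[-0.05,0,0],"rotation":[0,0,0],"jaw":0},{"delta_pos":[-0.07,0,0],"rotation":[0,0,0],"jaw":0.075},{"delta_pos":[-0.07,0,0.04],"rotation":[0,0,0],"jaw":0.075},{"delta_pos":[-0.07,0,0.07],"rotation":[0,0,0],"jaw":0.075},{"delta_pos":[-0.07,0,0.07],"rotation":[0,0,0],"jaw":0.075},{"delta_pos":[-0.07,0,0.07],"rotation":[0,0,0],"jaw":0.075},{"delta_pos":[-0.07,0,0.07],"rotation":[0,0,0],"jaw":0.075}]'
python3 - <<'E'
from h import *
im=robot.grab_frame("scene")
np.set_printoptions(precision=4,suppress=True)
o,R=state();print(o["eef_pos"],o["wrist_force"],todelta([465.7,66.3,54],Rdown(-9.3)))
cv2.imwrite("pics/m1.png",cv2.resize(im[170:320,220:400],(720,600),interpolation=cv2.INTER_CUBIC))
E
```

```text
clock: 13.3
eef_pos: [466.1, 67.3, 167.2]
tcp_rot: [1.329, 1.128, -1.327]
wrist_force: [-0.0, 0.4, 0.2]
grip_width: 75.1
[466.0249  67.3893 167.126 ] [ 0.404  -0.3493 -0.6214] (array([ 0.1131, -0.0002,  0.0012]), array([ 0.0025, -0.0304, -0.0165]))
```

View pics/m1.png

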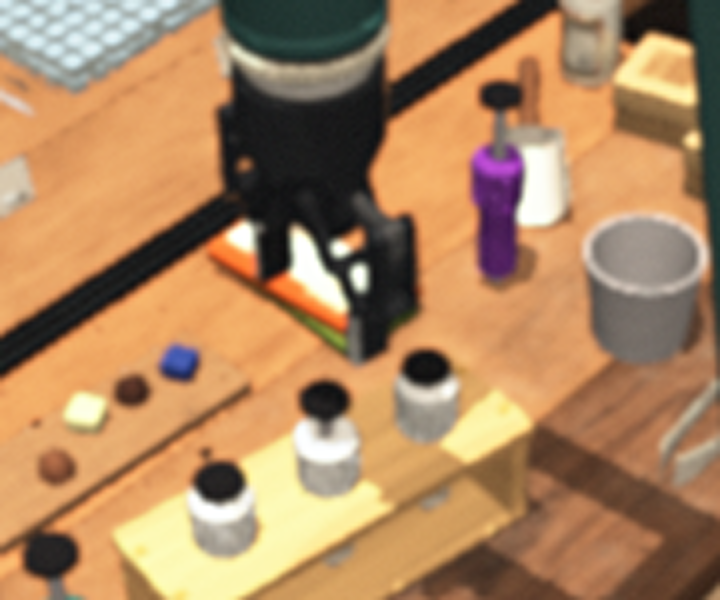

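Left (220,480) and right (428,367) are home, and the middle disc (325,400) stands half-way. The open fingers straddle its axis. Descending.

```bash
python3 -m handwheel '[{"delta_pos":[0.03,0,0.001],"rotation":[0,0,0],"jaw":0.075},{"delta_pos":[0.05,0,0.001],"rotation":[0,0,0],"jaw":0.075},{"delta_pos":[0.07,0,0.001],"rotation":[0,0,0],"jaw":0.075},{"delta_pos":[0.08,0,0.001],"rotation":[0,0,0],"jaw":0.075},{"delta_pos":[0.08,0,0.001],"rotation":[0,0,0],"jaw":0.075}]'
python3 - <<'E'
from h import *
im=robot.grab_frame("scene")
cv2.imwrite("pics/m2.png",cv2.resize(im[190:310,240:384],(720,600),interpolation=cv2.INTER_CUBIC))
E
```

```text
clock: 13.85
eef_pos: [464.4, 66.3, 86.0]
tcp_rot: [1.326, 1.13, -1.33]
wrist_force: [-0.2, -0.3, -0.4]
grip_width: 74.9
```

View pics/m2.png

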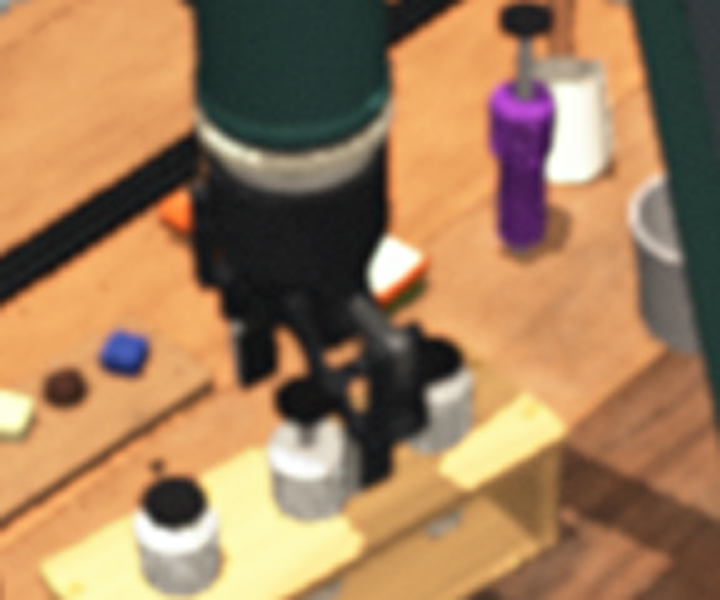

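```bash
python3 -m handwheel '[{"delta_pos":[0.01,0,0],"rotation":[0,0,0],"jaw":0.075},{"delta_pos":[0.02,0,0],"rotation":[0,0,0],"jaw":0.075},{"delta_pos":[0.02,0,0],"rotation":[0,0,0],"jaw":0.075}]' | grep -E "eef|force"
python3 -m handwheel '[{"delta_pos":[0.004,0,0],"rotation":[0,0,0],"jaw":0.075},{"delta_pos":[0.008,0,0],"rotation":[0,0,0],"jaw":0.075}]' | grep -E "eef|force"
python3 - <<'E'
from h import *
im=robot.grab_frame("scene")
o,R=state();print(o["eef_pos"],o["wrist_force"])
cv2.imwrite("pics/m3.png",cv2.resize(im[190:310,240:384],(720,600),interpolation=cv2.INTER_CUBIC))
E
```

```text
eef_pos: [464.6, 65.7, 66.3]
wrist_force: [-0.6, -0.4, -0.1]
eef_pos: [465.7, 65.7, 59.2]
wrist_force: [-0.1, -0.3, -0.3]
[465.25922554  65.64502771  58.61761843] [ 0.27924995  0.0806988  -1.04388203]
```

View pics/m3.png

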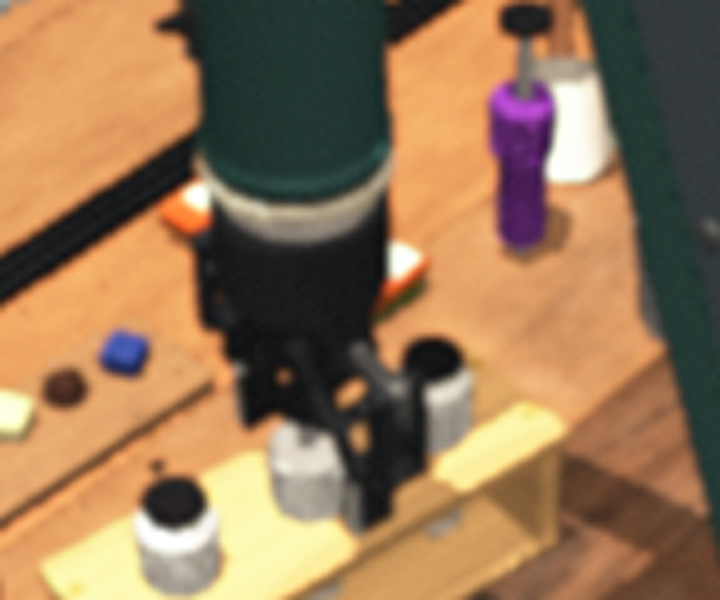

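```bash
python3 -m handwheel '[{"delta_pos":[0.003,0,0],"rotation":[0,0,0],"jaw":0.06},{"delta_pos":[0.003,0,0],"rotation":[0,0,0],"jaw":0.05},{"delta_pos":[0.003,0,0],"rotation":[0,0,0],"jaw":0.04},{"delta_pos":[0.003,0,0],"rotation":[0,0,0],"jaw":0.02},{"delta_pos":[0.003,0,0],"rotation":[0,0,0],"jaw":0.02},{"delta_pos":[0.003,0,0],"rotation":[0,0,0],"jaw":0.02},{"delta_pos":[0.003,0,0],"rotation":[0,0,0],"jaw":0.02}]'
python3 -m handwheel '[{"delta_pos":[0,0,0],"rotation":[0,0,0],"jaw":0.02},{"delta_pos":[-0.005,0,0],"rotation":[0,0,0],"jaw":0.02},{"delta_pos":[-0.01,0,0],"rotation":[0,0,0],"jaw":0.02},{"delta_pos":[-0.02,0,0],"rotation":[0,0,0],"jaw":0.02},{"delta_pos":[-0.02,0,0],"rotation":[0,0,0],"jaw":0.02}]'
python3 - <<'E'
from h import *
im=robot.grab_frame("scene")
cv2.imwrite("pics/m4.png",cv2.resize(im[190:310,240:384],(720,600),interpolation=cv2.INTER_CUBIC))
E
```

```text
clock: 15.15
eef_pos: [465.8, 65.7, 56.6]
tcp_rot: [1.329, 1.127, -1.327]
wrist_force: [-0.0, 1.0, 6.2]
grip_width: 34.9
clock: 15.65
eef_pos: [466.4, 65.7, 77.5]
tcp_rot: [1.329, 1.126, -1.326]
wrist_force: [-0.2, 0.1, -2.7]
grip_width: 35.0
```

View pics/m4.png

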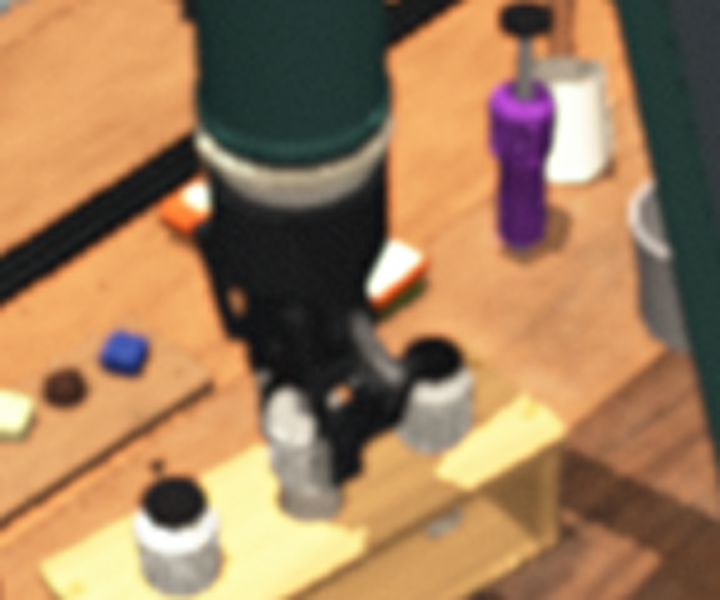

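Gripped at 35 mm: m4 shows the barrel coming out of the hole at (305,490). I'll lift clear of the right-hand disc first, then traverse.

```bash
python3 -m handwheel '[{"delta_pos":[-0.03,0,0],"rotation":[0,0,0],"jaw":0.02},{"delta_pos":[-0.06,0,0],"rotation":[0,0,0],"jaw":0.02},{"delta_pos":[-0.09,0,0],"rotation":[0,0,0],"jaw":0.02},{"delta_pos":[-0.115,0,0],"rotation":[0,0,0],"jaw":0.02},{"delta_pos":[-0.115,0,0],"rotation":[0,0,0],"jaw":0.02}]'
python3 -m handwheel '[{"delta_pos":[0,0.003,0.02],"rotation":[0,0,0],"jaw":0.02},{"delta_pos":[0,0.008,0.05],"rotation":[0,0,0],"jaw":0.02},{"delta_pos":[0,0.013,0.085],"rotation":[0,0,0],"jaw":0.02},{"delta_pos":[0,0.018,0.12],"rotation":[0,0,0],"jaw":0.02},{"delta_pos":[0,0.024,0.155],"rotation":[0,0,0],"jaw":0.02},{"delta_pos":[0,0.029,0.19],"rotation":[0,0,0],"jaw":0.02},{"delta_pos":[0,0.034,0.225],"rotation":[0,0,0],"jaw":0.02},{"delta_pos":[0,0.038,0.25],"rotation":[0,0,0],"jaw":0.02},{"delta_pos":[0,0.0405,0.2685],"rotation":[0,0,0],"jaw":0.02},{"delta_pos":[0,0.0405,0.2685],"rotation":[0,0,0],"jaw":0.02}]'
python3 - <<'E'
from h import *
im=robot.grab_frame("scene");i2=robot.grab_frame("top")
o,R=state();print(o["eef_pos"],o["wrist_force"])
p=o["eef_pos"]
print("noz pred",proj("scene",p-[0,0,44.5]),"beaker floor",proj("scene",[461.5,-218,4]),proj("scene",[461.5,-218,70]))
cv2.imwrite("pics/b1.png",cv2.resize(im[140:290,290:440],(600,600),interpolation=cv2.INTER_CUBIC))
cv2.imwrite("pics/b1t.png",cv2.resize(i2[150:300,300:450],(600,600),interpolation=cv2.INTER_CUBIC))
E
```

```text
clock: 16.2
eef_pos: [468.0, 65.7, 194.3]
tcp_rot: [1.332, 1.123, -1.323]
wrist_force: [1.6, -0.1, -1.8]
grip_width: 34.3
clock: 17.2
eef_pos: [461.3, -207.9, 189.7]
tcp_rot: [1.329, 1.127, -1.331]
wrist_force: [0.3, 0.0, -1.7]
grip_width: 34.6
[ 460.93567655 -205.3101889   189.82683819] [-0.72735707  0.85132375 -2.97884625]
noz pred [380.11765747 212.93248321] beaker floor [379.60352887 252.3741819 ] [381.18771213 233.50473792]
```

View pics/b1.png

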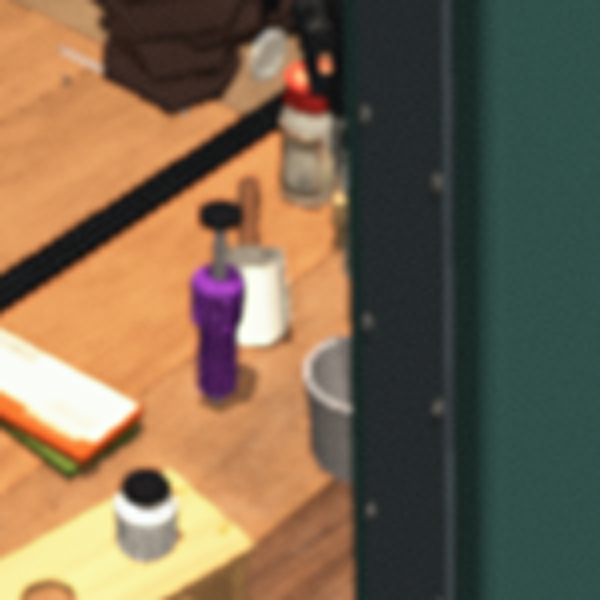

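View pics/b1t.png

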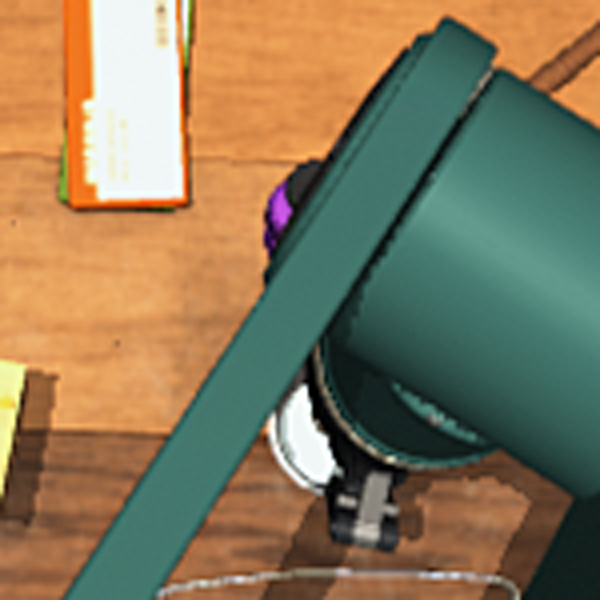

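The arm hides the beaker from the scene camera. The top view shows the beaker mouth around (315,430) beneath the gripper. I'll tilt 15° with the head towards the rack, come down to just above the rim and measure.

```bash
python3 -m handwheel '[{"delta_pos":[0,0,0],"rotation":[0,-7,0],"jaw":0.02},{"delta_pos":[0,0,0],"rotation":[0,-15,0],"jaw":0.02},{"delta_pos":[0.02,0,0],"rotation":[0,-15,0],"jaw":0.02},{"delta_pos":[0.045,0,0],"rotation":[0,-15,0],"jaw":0.02},{"delta_pos":[0.045,0,0],"rotation":[0,-15,0],"jaw":0.02},{"delta_pos":[0.045,0,0],"rotation":[0,-15,0],"jaw":0.02}]'
python3 - <<'E'
from h import *
np.set_printoptions(precision=4,suppress=True)
o,R=state();p=o["eef_pos"];x=R[:,0]
print(p,x,"nozzle",p+44.5*x)
tgt=np.array([461.4,-217.2,7.])
for z in(55,7):
  t=tgt.copy();t[2]=z
  print(z,"delta tool",R.T@(t-44.5*x-p)/1000)
E
```

```text
clock: 17.9
eef_pos: [461.2, -204.8, 145.8]
tcp_rot: [1.115, 0.95, -1.454]
wrist_force: [0.6, -0.2, -1.3]
grip_width: 34.3
[ 461.1931 -204.8074  145.8077] [-0.0436 -0.2544 -0.9661] nozzle [ 459.2537 -216.1278  102.8154]
55 delta tool [ 0.0464  0.0024 -0.0117]
7 delta tool [ 0.0927  0.0025 -0.024 ]
```

```bash
python3 -m handwheel '[{"delta_pos":[0.023,0.0024,-0.006],"rotation":[0,0,0],"jaw":0.02},{"delta_pos":[0.046,0.0024,-0.0117],"rotation":[0,0,0],"jaw":0.02},{"delta_pos":[0.066,0.0024,-0.017],"rotation":[0,0,0],"jaw":0.02},{"delta_pos":[0.084,0.0025,-0.0216],"rotation":[0,0,0],"jaw":0.02},{"delta_pos":[0.084,0.0025,-0.0216],"rotation":[0,0,0],"jaw":0.02}]'
python3 -m handwheel '[{"delta_pos":[0.004,0,-0.001],"rotation":[0,0,0],"jaw":0.02},{"delta_pos":[0.007,0,-0.0018],"rotation":[0,0,0],"jaw":0.02},{"delta_pos":[0.007,0,-0.0018],"rotation":[0,0,0],"jaw":0.02}]'
python3 - <<'E'
from h import *
np.set_printoptions(precision=1,suppress=True)
i2=robot.grab_frame("top");cv2.imwrite("pics/b2t.png",cv2.resize(i2[180:300,320:440],(600,600),interpolation=cv2.INTER_CUBIC))
o,R=state();p=o["eef_pos"];x=R[:,0]
print(p,"nozzle",p+44.5*x,o["wrist_force"],o["grip_width"])
E
```

```text
clock: 18.4
eef_pos: [463.3, -207.0, 58.6]
tcp_rot: [1.115, 0.949, -1.456]
wrist_force: [-0.3, -0.0, -2.3]
grip_width: 34.7
clock: 18.7
eef_pos: [464.8, -207.5, 52.9]
tcp_rot: [1.116, 0.946, -1.453]
wrist_force: [-0.4, -0.1, -2.4]
grip_width: 34.4
[ 464.7 -207.4   53. ] nozzle [ 462.9 -218.8   10. ] [-0.   0.2 -2.2] 34.517620154886956
```

View pics/b2t.png

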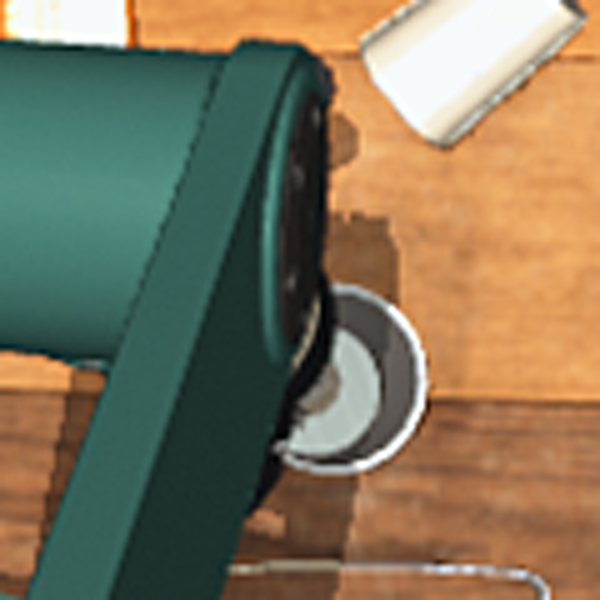

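b2t shows the barrel at (320,390) inside the beaker mouth, with the floor free around it. I'll lower until it touches.

```bash
python3 -m handwheel '[{"delta_pos":[0.003,0,-0.0008],"rotation":[0,0,0],"jaw":0.02},{"delta_pos":[0.003,0,-0.0008],"rotation":[0,0,0],"jaw":0.02}]' | grep -E "eef|force"
python3 -m handwheel '[{"delta_pos":[0.002,0,-0.0005],"rotation":[0,0,0],"jaw":0.02},{"delta_pos":[0.002,0,-0.0005],"rotation":[0,0,0],"jaw":0.02}]'| grep -E "eef|force"
python3 -m handwheel '[{"delta_pos":[0.0015,0,-0.0004],"rotation":[0,0,0],"jaw":0.02},{"delta_pos":[0.0015,0,-0.0004],"rotation":[0,0,0],"jaw":0.02}]'| grep -E "eef|force"
```

```text
eef_pos: [464.2, -207.2, 49.1]
wrist_force: [-0.4, 0.8, -2.2]
eef_pos: [464.4, -207.4, 48.3]
wrist_force: [-2.5, 3.4, 13.4]
eef_pos: [464.5, -207.6, 48.0]
wrist_force: [-4.9, 7.4, 27.8]
```

Floor contact. I'll back off 1.5 mm, open, and withdraw along the tool axis.

```bash
python3 -m handwheel '[{"delta_pos":[-0.002,0,0.0005],"rotation":[0,0,0],"jaw":0.02},{"delta_pos":[-0.002,0,0.0005],"rotation":[0,0,0],"jaw":0.045},{"delta_pos":[-0.002,0,0.0005],"rotation":[0,0,0],"jaw":0.055},{"delta_pos":[-0.002,0,0.0005],"rotation":[0,0,0],"jaw":0.065},{"delta_pos":[-0.002,0,0.0005],"rotation":[0,0,0],"jaw":0.065},{"delta_pos":[-0.002,0,0.0005],"rotation":[0,0,0],"jaw":0.065},{"delta_pos":[-0.002,0,0.0005],"rotation":[0,0,0],"jaw":0.065}]'
python3 - <<'E'
from h import *
i2=robot.grab_frame("top");cv2.imwrite("pics/b3t.png",cv2.resize(i2[180:300,320:440],(600,600),interpolation=cv2.INTER_CUBIC))
E
```

```text
clock: 20.05
eef_pos: [464.1, -207.2, 47.4]
tcp_rot: [1.116, 0.948, -1.454]
wrist_force: [-0.1, -0.1, -0.6]
grip_width: 65.0
```

View pics/b3t.png

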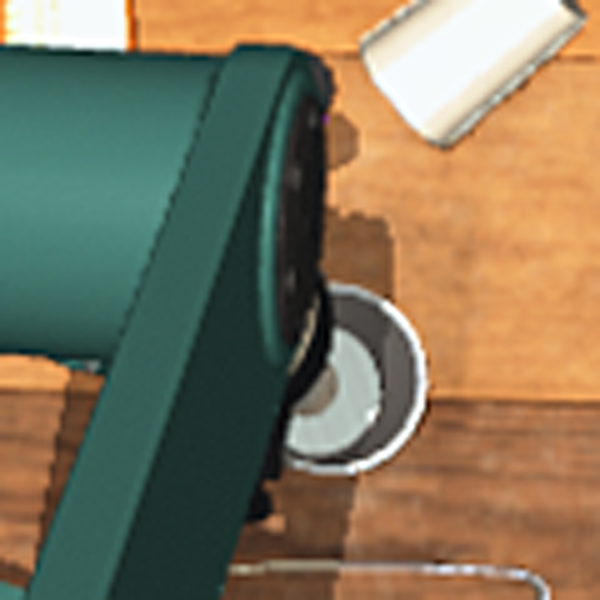

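```bash
python3 -m handwheel '[{"delta_pos":[-0.012,0,0],"rotation":[0,0,0],"jaw":0.065},{"delta_pos":[-0.027,0,0],"rotation":[0,0,0],"jaw":0.065},{"delta_pos":[-0.047,0,0],"rotation":[0,0,0],"jaw":0.065},{"delta_pos":[-0.07,0,0],"rotation":[0,0,0],"jaw":0.065},{"delta_pos":[-0.1,0,0],"rotation":[0,0,0],"jaw":0.065},{"delta_pos":[-0.13,0,0],"rotation":[0,0,0],"jaw":0.065},{"delta_pos":[-0.16,0,0],"rotation":[0,0,0],"jaw":0.065},{"delta_pos":[-0.16,0,-0.05],"rotation":[0,0,0],"jaw":0.065},{"delta_pos":[-0.16,0,-0.1],"rotation":[0,0,0],"jaw":0.065},{"delta_pos":[-0.16,0,-0.14],"rotation":[0,0,0],"jaw":0.065}]'
python3 - <<'E'
from h import *
i1=robot.grab_frame("scene");i2=robot.grab_frame("top");cv2.imwrite("pics/e1.png",np.hstack([cv2.resize(i1[180:300,300:420],(400,400),interpolation=cv2.INTER_CUBIC),cv2.resize(i2[190:310,310:430],(400,400),interpolation=cv2.INTER_CUBIC)]))
E
```

```text
clock: 21.1
eef_pos: [493.1, -30.6, 166.7]
tcp_rot: [1.117, 0.947, -1.453]
wrist_force: [1.0, 0.2, 0.0]
grip_width: 64.9
```

View pics/e1.png

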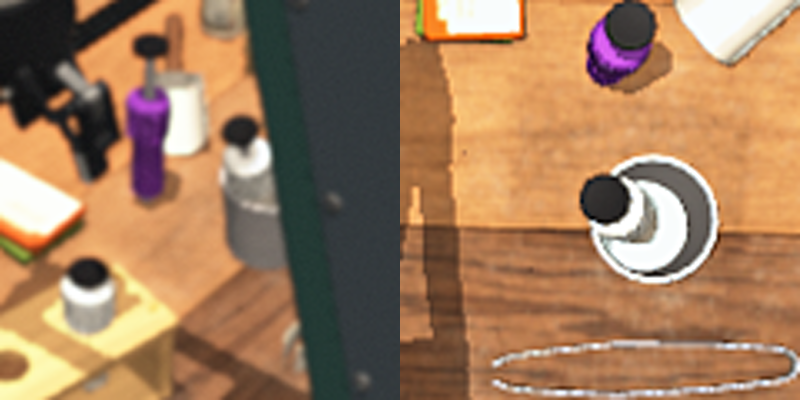

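The syringe stands leaning in the beaker: its disc is at top crop (605,198) and its nozzle inside. I'll raise the arm clear and do a final check.

```bash
python3 -m handwheel '[{"delta_pos":[-0.05,0,0],"rotation":[0,7,0],"jaw":0.065},{"delta_pos":[-0.1,0,0],"rotation":[0,15,0],"jaw":0.065},{"delta_pos":[-0.12,0,0.05],"rotation":[0,15,0],"jaw":0.065},{"delta_pos":[-0.12,0,0.1],"rotation":[0,15,0],"jaw":0.065},{"delta_pos":[-0.12,0,0.15],"rotation":[0,15,0],"jaw":0.065},{"delta_pos":[-0.12,0,0.2],"rotation":[0,15,0],"jaw":0.065},{"delta_pos":[-0.12,0,0.25],"rotation":[0,15,0],"jaw":0.065},{"delta_pos":[-0.12,0,0.30],"rotation":[0,15,0],"jaw":0.065},{"delta_pos":[-0.12,0,0.35],"rotation":[0,15,0],"jaw":0.065},{"delta_pos":[-0.12,0,0.35],"rotation":[0,15,0],"jaw":0.065}]'
python3 - <<'E'
from h import *
np.set_printoptions(precision=1,suppress=True)
i1=robot.grab_frame("scene");i2=robot.grab_frame("top");cv2.imwrite("pics/e2.png",np.hstack([cv2.resize(i1[200:350,220:420],(400,300),interpolation=cv2.INTER_CUBIC),cv2.resize(i2[170:320,180:380],(400,300),interpolation=cv2.INTER_CUBIC)]))
cv2.imwrite("pics/e2t.png",i2)
print(robot.get_obs()["eef_pos"])
E
```

```text
clock: 22.2
eef_pos: [441.7, -342.1, 374.6]
tcp_rot: [1.329, 1.12, -1.333]
wrist_force: [0.4, 0.5, 0.4]
grip_width: 65.1
[ 442.1 -337.2  373. ]
```

View pics/e2.png

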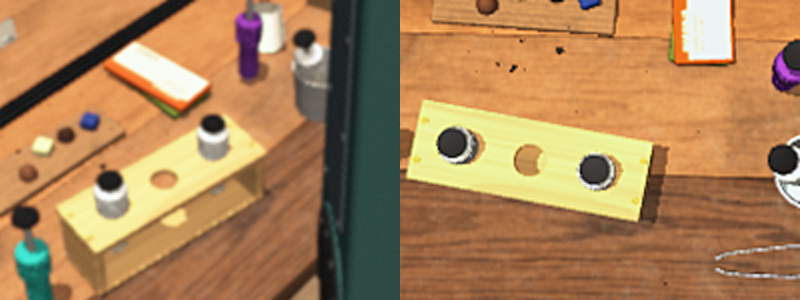

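View pics/e2t.png

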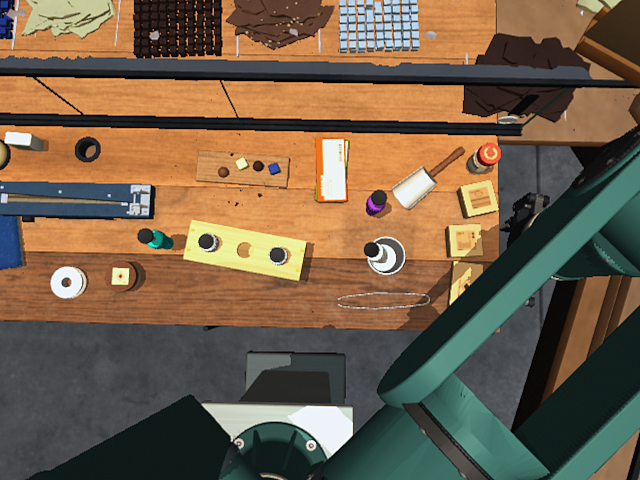

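```bash
python3 - <<'E'
from h import *
np.set_printoptions(precision=1,suppress=True)
D={}
for n in("scene","top"):
    im=robot.grab_frame(n)
    D[n]={t:[d["at"][::-1] for d in robot.tip_of(n,t) if d["score"]>.3] for t in("disc_a","head_a")}
    c=im[195:295,330:430] if n=="top" else im[200:280,350:400]
    cv2.imwrite(f"pics/f_{n}.png",cv2.resize(c,None,fx=6,fy=6,interpolation=cv2.INTER_CUBIC))
for t in("disc_a","head_a"):
    for a in D["scene"][t]:
        for b in D["top"][t]:
            X=tri(a,b);e=np.linalg.norm(proj("top",X)-b)
            if e<3 and 60<X[2]<190: print(t,X,round(e,1),np.array(a),np.array(b))
E
```

```text
disc_a [475.2 137.8 129.3] 1.3 [273.3 291.3] [205.4 243.4]
disc_a [450.9   0.5 132.2] 0.5 [326.1 262.3] [275.8 256.9]
disc_a [ 467.1 -178.7  143.1] 1.8 [369.9 217.6] [371.1 251.1]
disc_a [481.3 245.3 167.2] 1.5 [232.6 307.1] [141.5 234.7]
disc_a [ 466.8 -184.   108.7] 0.3 [372.2 227.5] [371.1 251.1]
disc_a [ 464.1 -189.7  106.1] 2.6 [372.2 227.5] [375.5 255. ]
head_a [482.3 241.5  92.2] 1.8 [238.5 329.9] [155.8 238.1]
head_a [ 464.  -190.1   97.9] 1.5 [373. 230.] [374.7 254.5]
head_a [477.  132.6 109.1] 1.4 [275.  295.9] [210.4 243.6]
head_a [453.4  -0.5 103.6] 0.3 [325.8 270.6] [277.5 256.5]
```

View pics/f_top.png

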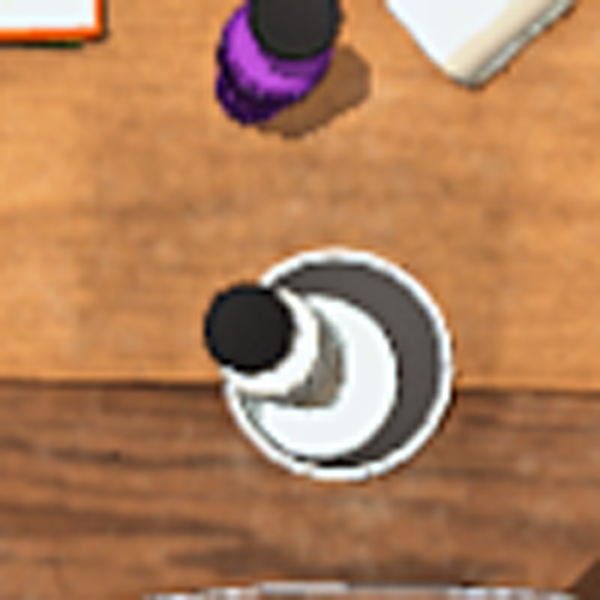

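View pics/f_scene.png

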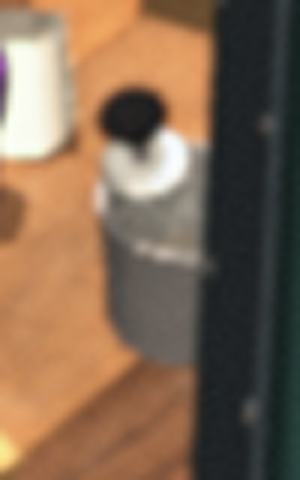

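```bash
python3 -c "
from bench import robot
print(robot.get_obs()['clock'],robot.sign_off())"
```

```text
the job is handed in; nothing more can be done
22.6 None
```

The middle syringe was the one that binds. It now stands nozzle down in the wash beaker, and I have handed the job in at 22.6 s with no verdict reported.

**Feel of the plungers:**
- **Left and right:** both ran at a steady 2–3 N to the rubber seal. I stopped at a wrist reading of about 8.5 N.
- **Middle:** its force rose from about 21 mm of travel. I stopped at about 26 mm, with a wrist reading of 10.4 N.

**Placing:** I gripped the middle syringe by its head and lowered it into the beaker with the head tilted 15° towards the rack. It touched the floor at 13 N, then 28 N one step later. That load went through the head, and I backed off before letting go.

**Last checks, from both cameras:**
- **Beaker:** the syringe leans about 14° against the rim. Its plunger is in by about 23 mm, from disc and head about 47 mm apart.
- **Rack:** the left and right discs measure 129 and 132 mm high (132 is home), and both heads are within a few mm of their holes.
- **Bystanders:** the gift boxes, the turquoise and purple look-alikes and everything else look unmoved, and the arm is clear.

**Disagreements:**
- The fingertips turned out to sit about 33 mm above the reported TCP, seen in the pictures and confirmed by touch. I worked from the touched heights.
- For the beaker disc, a second pairing of the camera detections gave a height of 109 mm. I dropped it because it did not fit the pictures.

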